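Load the date coder with the tin set

ROBOT

A 6-joint arm with a two-finger parallel gripper is mounted at the origin on the work surface. World frame = base frame: x ahead of the robot, y to its left, z up, the work surface at z = 0. Lengths are in m, angles in rad, forces in N, time in s.
With the tool pointing down it reaches from about 0.3 to 0.875 m from the base axis. Payload 6.4 kg.
Tool frame: the origin (TCP) lies at the very end of the fingers, on their centre line; the grasp point (between the pads) lies 19 mm behind it (ctrl.tcp_to_grasp is the distance from the TCP to the grasp point, in m); z points along the fingers, y is the direction in which the jaws open and shut (so a half turn about z gives the same grasp; the last joint's range is limited). The gripper opens to 85 mm and grips with 20 to 120 N. Pads are 22 mm wide; open, the fingers measure 114 mm over their backs; the gripper's body (76 mm by 85 mm) begins 54 mm behind the grasp point. The pads swing forward as they close: fully open they stand 13 mm farther back than shut.
Start: joints at [0.985, 0.181, 1.607, -0, 1.354, -0.206], TCP at [0.213, 0.534, 0.231] pointing down, gripper open.
Joint ranges: [-2.99, 2.99], [-0.89, 2.07], [0.3, 2.58], [-1.14, 4.28], [0, 2.63], [-3.12, 3.12]. Speed limits (rad/s): [2.57, 2.57, 3.01, 3.14, 3.14, 3.14].

INTERFACE

Orientations are given as a unit quaternion [w, x, y, z].
In Python, from bench import ctrl gives the robot as it stands. The module is installed in compiled form; this text tells all that it offers.
- The arm moves only by the tool drive_tool, never from a script. Its argument "deltas" is a list of rows, each an object with "slide": the shift along the tool's x, y, z as a fraction of full scale, a list of three; "delta_rot": the turn, a rotation vector about the tool's x, y, z as a fraction of full scale, a list of three; "hand": the opening, from 0 (shut) to 1 (fully open). In form: [{"slide": [tx, ty, tz], "delta_rot": [wx, wy, wz], "hand": hand}, ...]. A call has exactly 5 rows; each row shifts and turns the commanded pose from where the row before left it, along the tool's axes as they then stand; what a row does not reach is not made up. Full scale, the value 1, is 50 mm for a shift and 180 degrees for a turn. A row lasts 1/8 s, in which the tool goes at most 62.5 mm and 10.7 degrees, less where a joint would pass 70% of its speed; a pose out of reach is approached as far as the arm can. A call with a number of a shift or a turn outside -1 to 1 is refused whole. A call with a gripper value outside its range is refused whole. The fingers move at their own pace and stop on an object; the grip force is fixed at half the most. Time passes only in rows, so rows that do not move let the fingers close, or fill a call up. It gives the time, the measured TCP pose, the force and the opening at its end, in the units of the state.
- ctrl.get_obs(): the state, without advancing time (a new reading comes with each control period).
- ctrl.camera(name): name is "scene" or "top" or "wrist"; returns a dict with "frame" (400x640x3 uint8, red, green, blue), "mtx" (3x3 intrinsics, pixels), "R" (3x3) and "t" (3): a world point X has camera coordinates R X + t. Camera axes: x right, y down, z forward; pixel columns grow to the right and rows downward; lengths in m; the calibration is good to about 2 mm. A picture is of the moment at which its call begins. There is no depth.
- ctrl.hand_in(): hands the job in, once; it reports no verdict.
The state is a dict: "time_s": time; "q": joint angles; "dq": joint speeds; "joint_efforts": joint torques, N m; "eef_pos": TCP position; "eef_rot": TCP orientation; "wrist_force": force on the tool from outside, world axes, zero at the start; "torque": the same for the moment, N m; "opening": opening from 0.0 (shut) to 1.0 (fully open).
Only numpy, scipy, OpenCV 4.12 (cv2) and the standard library are available. Lean on these libraries where they do the work, as an engineer would, in place of code of your own. Each camera call takes 0.05 s, during which the arm holds its last target.

TASK

Get the tin set ready for date printing: raise the coder's clear guard, gather the three closed tins from the bench into the machine, each sitting flat, lid up, in the seat of its own shape, and then lower the guard until it is fully closed. The two tins without lids are not part of it: leave them standing where they are.

Things in the scene. Friction and masses are not known exactly. Their poses are not given: they have to be found in the camera images.
- tin_round_c (a point): Closed tin of plain tinplate with its slip lid on (flat top with a raised middle panel, a 14 mm lid skirt). Round, 62 mm diameter. 46 mm high, about 0.12 kg. Point at its centre, half-way up; z up.
- tin_square_c (a point): Closed tin of plain tinplate with its slip lid on (flat top with a raised middle panel, a 14 mm lid skirt). Square, 56 x 56 mm. 46 mm high, about 0.12 kg. Point at its centre, half-way up; z up.
- tin_oblong_c (a point): Closed tin of plain tinplate with its slip lid on (flat top with a raised middle panel, a 14 mm lid skirt). Oblong, 74 mm long (its x) by 48 mm wide (its y). 46 mm high, about 0.12 kg. Point at its centre, half-way up; z up.
- seat_round_floor (a point): Seat in the coder's bed for the round tin: a black jig plate 98 x 98 mm with a white-floored round recess of 76 mm diameter, 6 mm deep, with 2 mm chamfered edges. Point at the centre of the recess floor (34 mm above the bench); z up. The three plates stand in a row along the machine's y, 105 mm apart, in any order, in the well under the clear guard.
- seat_square_floor (a point): Seat in the coder's bed for the square tin: a black jig plate 98 x 98 mm with a white-floored square recess of 70 x 70 mm, sides along its x and y, 6 mm deep, with 2 mm chamfered edges. Point at the centre of the recess floor (34 mm above the bench); z up. The three plates stand in a row along the machine's y, 105 mm apart, in any order, in the well under the clear guard.
- seat_oblong_floor (a point): Seat in the coder's bed for the oblong tin: a black jig plate 98 x 98 mm with a white-floored oblong recess, 88 mm along its x by 62 mm along its y, 6 mm deep, with 2 mm chamfered edges. Point at the centre of the recess floor (34 mm above the bench); z up. The three plates stand in a row along the machine's y, 105 mm apart, in any order, in the well under the clear guard.
- open_round_c (a point): Open empty round tin of the same plain tinplate and outer size as the closed round tin, but with no lid (2 mm wall, 46 mm high, about 0.07 kg). Not part of the job. Point at its centre, half-way up.
- open_square_c (a point): Open empty square tin of the same plain tinplate and outer size as the closed square tin, but with no lid (2 mm wall, 46 mm high, about 0.07 kg). Not part of the job. Point at its centre, half-way up.
- handle (a point): Middle of the guard's handle, a dark round bar 12 mm thick along its own y; free to grip 60 mm either side. Axes turn with the guard: closed, x is level and points away from the robot, z up. The hinge axis, parallel to the bar, is 179 mm along +x and 30 mm along +z from here. The guard's red front edge is 36 mm from the bar along +x. Closed, the bar is 100 mm above the bench.
- guard (a joint): Clear sloping guard over the well of the date coder (white machine), 450 mm wide, hinged at its far edge. 0 = closed, grows as the handle swings up and back, stop at 2.1 rad. Closed or ajar at the start. Stiff hinges hold it wherever let go; 1 to 6 N at the handle. Well walls 102 mm high; housing behind 125 mm; print head past the left end seat, 108 mm high. Seated tins' tops: 80 mm.

How it is judged:
On the way, in this order (a step that is already met when the one before it is completed fails the run):
1. the guard is raised (more than 1 rad open) (value of joint guard above 1 rad), for 0.2 s.
2. with the guard still raised (more than 0.6 rad), all three closed tins are in the seats of their own shapes (horizontal distance between tin_round_c and seat_round_floor below 0.012 m and z of tin_round_c in the frame of seat_round_floor below 0.026 m and angle between each of tin_round_c, tin_square_c, tin_oblong_c's own z axis and vertical below 0.06 rad and horizontal distance between tin_square_c and seat_square_floor below 0.012 m and z of tin_square_c in the frame of seat_square_floor below 0.026 m and horizontal distance between tin_oblong_c and seat_oblong_floor below 0.012 m and z of tin_oblong_c in the frame of seat_oblong_floor below 0.026 m and value of joint guard above 0.6 rad), for 0.2 s.
At the end, for the whole second after the job is handed in: Each closed tin is in the seat of its own shape (centre within 12 mm of the seat's, down on the recess floor within 3 mm, upright within 0.06 rad, at rest) and the guard is closed (within 0.04 rad); the open tins have not been moved more than 30 mm nor tipped (horizontal distance between tin_round_c and seat_round_floor below 0.012 m and z of tin_round_c in the frame of seat_round_floor below 0.026 m and angle between each of tin_round_c, tin_square_c, tin_oblong_c's own z axis and vertical below 0.06 rad and horizontal distance between tin_square_c and seat_square_floor below 0.012 m and z of tin_square_c in the frame of seat_square_floor below 0.026 m and horizontal distance between tin_oblong_c and seat_oblong_floor below 0.012 m and z of tin_oblong_c in the frame of seat_oblong_floor below 0.026 m and linear speed of each of tin_round, tin_square, tin_oblong below 0.02 m/s and value of joint guard below 0.04 rad); the robot touches nothing.
It fails at once if the open round tin is moved or tipped (distance of open_round_c from where it was at the start of the episode above 0.03 m or angle between open_round_c's own z axis and vertical above 0.35 rad).
It fails at once if the open square tin is moved or tipped (distance of open_square_c from where it was at the start of the episode above 0.03 m or angle between open_square_c's own z axis and vertical above 0.35 rad).
It also fails if it takes over 138 s, if anything falls off the work surface, if the arm or the gripper's body presses on something with over 40 N, if the wrist force passes 120 N, or if a joint passes its speed limit or range.

## Working session

There is one attempt and no reset: what is moved stays moved. The work goes in short steps, Python scripts to look and compute and a tool call to move; the robot and the scene stay as the last step left them, time stands still between calls to the robot, and variables do not carry over. Pictures are saved under pics/ and viewed, and the job is handed in when it is done.

Besides the shell and the picture viewer there is one more tool, called after "Emit:" by a JSON object that holds its "method" and its "body". drive_tool: Moves the arm, as the interface text tells. Its arguments: {"type":"object","properties":{"deltas":{"type":"array","items":{"type":"object","properties":{"slide":{"type":"array","items":{"type":"number"}},"delta_rot":{"type":"array","items":{"type":"number"}},"hand":{"type":"number"}}}}},"required":["deltas"]}

```bash
mkdir -p pics
python3 - <<'E'
from bench import ctrl
import cv2
o=ctrl.get_obs()
for k,v in o.items(): print(k,v)
print(ctrl.tcp_to_grasp)
for n in("scene","top","wrist"):
    c=ctrl.camera(n); cv2.imwrite(f"pics/a_{n}.png",c["frame"][:,:,::-1]); print(n,c["mtx"].tolist(),c["R"].round(3).tolist(),c["t"])
E
```

```text
time_s 0.0
q [ 9.84708144e-01  1.81568000e-01  1.60799504e+00  4.77180392e-06
  1.35381504e+00 -2.06309981e-01]
dq [ 0.00051212 -0.00092764  0.00156903 -0.00129167 -0.0002794  -0.00045347]
joint_efforts [ 7.27632250e-04 -4.44862318e+01 -3.51340663e+01 -2.43141112e-04
  9.19444661e-03 -3.24858945e-05]
eef_pos [0.21283619 0.53356399 0.23037527]
eef_rot [-3.46658955e-04  1.88750422e-01  9.82024685e-01 -8.22656861e-04]
wrist_force [-0.43628541  0.60268713  0.0096011 ]
torque [ 0.01355633  0.06146307 -0.02666734]
opening 0.999473513010116
0.0187
scene [[422.5765979490547, 0.0, 317.7176555551771], [0.0, 422.5765979490547, 202.29652551870316], [0.0, 0.0, 1.0]] [[-0.655, 0.756, -0.016], [0.497, 0.415, -0.762], [-0.569, -0.507, -0.647]] [ 0.36583891 -0.16628549  1.43072391]
top [[414.2685369457779, 0.0, 319.8767920238628], [0.0, 414.2685369457779, 197.68661829605074], [0.0, 0.0, 1.0]] [[-0.019, -1.0, 0.008], [-0.998, 0.019, -0.061], [0.061, -0.009, -0.998]] [-0.01000671  0.52623394  1.34609562]
wrist [[351.147359909117, 0.0, 320.876157996337], [0.0, 351.147359909117, 204.25353228430112], [0.0, 0.0, 1.0]] [[0.371, 0.929, -0.002], [0.895, -0.357, 0.266], [0.246, -0.1, -0.964]] [-0.57250278 -0.03339813  0.37936809]
```

View pics/a_scene.png

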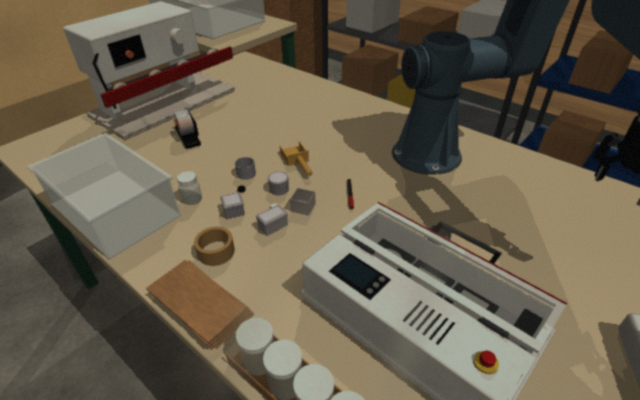

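View pics/a_top.png

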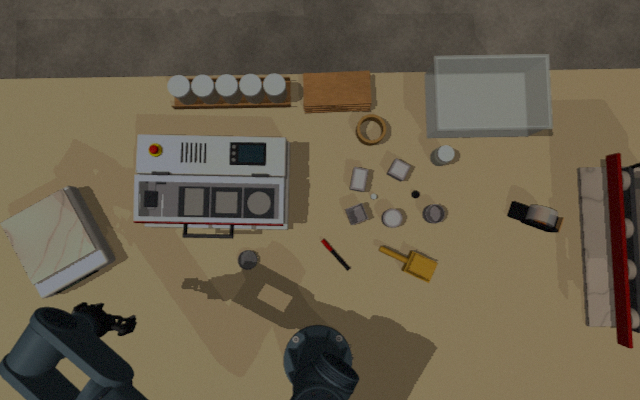

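View pics/a_wrist.png

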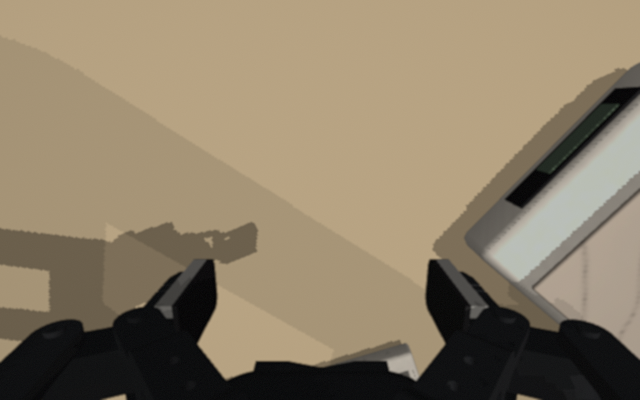

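Run:
```python
import cv2
a=cv2.imread("pics/a_top.png"); 
cv2.imwrite("pics/b1.png",cv2.resize(a[125:275,310:470],None,fx=5,fy=4*1.0,interpolation=cv2.INTER_CUBIC)[:600])
cv2.imwrite("pics/b2.png",cv2.resize(a[125:275,125:295],None,fx=4,fy=4,interpolation=cv2.INTER_CUBIC)[:600])
s=cv2.imread("pics/a_scene.png"); 
cv2.imwrite("pics/b3.png",cv2.resize(s[140:270,160:360],None,fx=4,fy=4,interpolation=cv2.INTER_CUBIC))
cv2.imwrite("pics/b4.png",cv2.resize(s[190:380,290:580],None,fx=2.75,fy=2.75,interpolation=cv2.INTER_CUBIC))
```

```text
(no output)
```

View pics/b1.png

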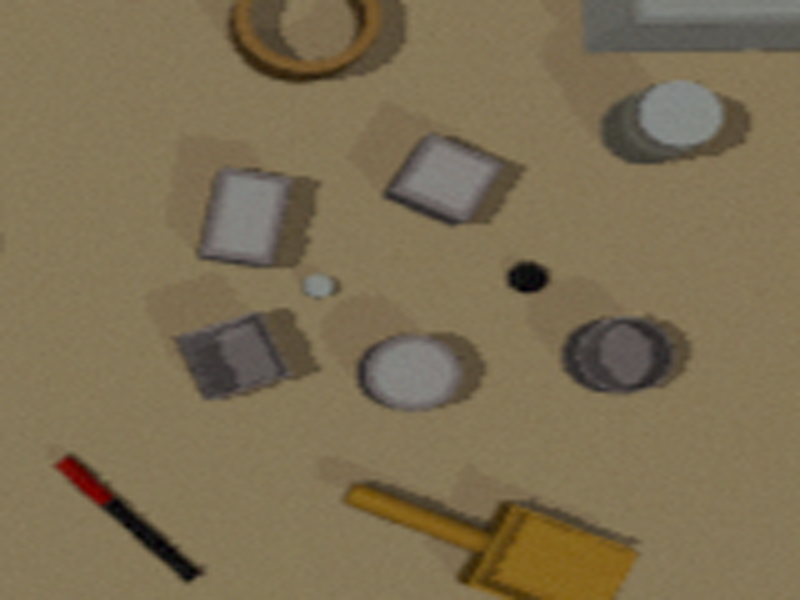

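View pics/b2.png

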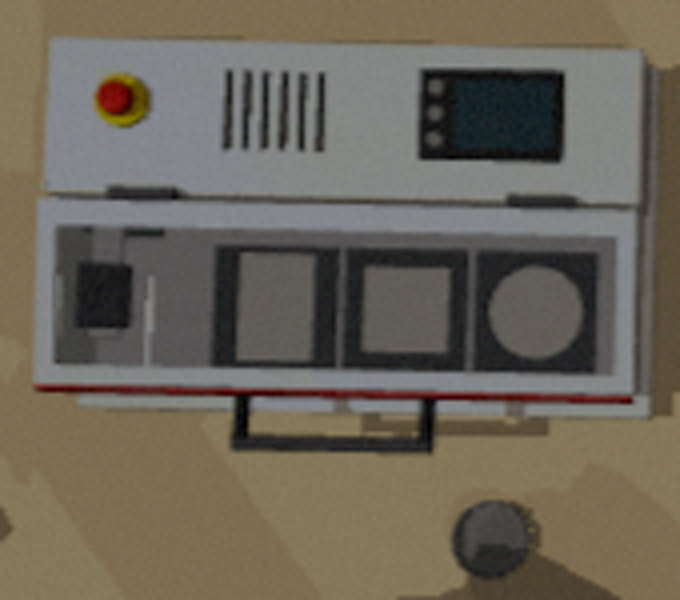

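View pics/b3.png

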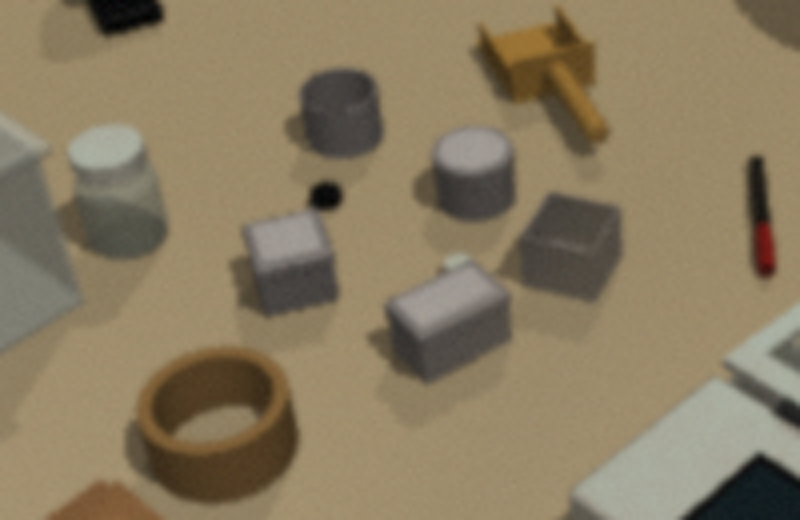

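View pics/b4.png

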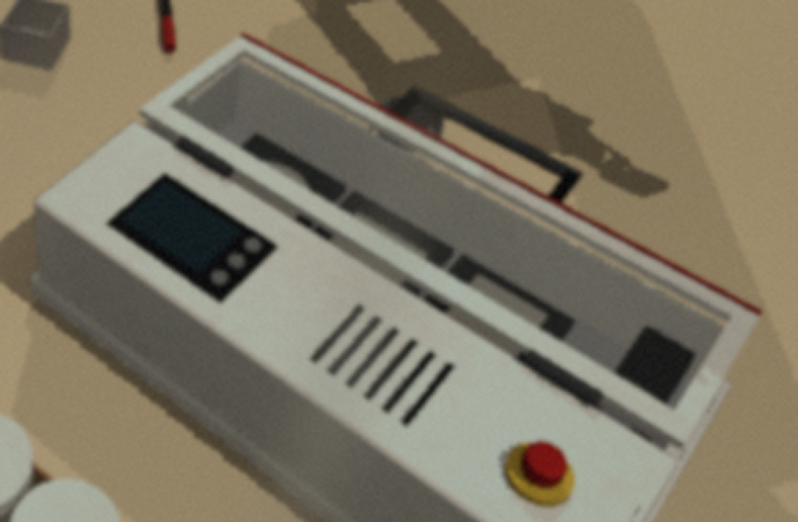

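```bash
cat > h.py <<'E'
from bench import ctrl
import cv2, numpy as np
from scipy.spatial.transform import Rotation as Rn
def ray(c,uv,z):
    uv=np.atleast_2d(np.array(uv,float)); K=np.array(c["mtx"]);R=np.array(c["R"]);t=np.array(c["t"])
    d=(np.c_[uv,np.ones(len(uv))]@np.linalg.inv(K).T)@R
    o=-R.T@t
    return o+d*((z-o[2])/d[:,2])[:,None]
def proj(c,X):
    X=np.atleast_2d(X); p=(X@np.array(c["R"]).T+c["t"])@np.array(c["mtx"]).T
    return p[:,:2]/p[:,2:]
def save(c,name,box=None,f=1):
    im=c["frame"][:,:,::-1]
    if box: im=im[box[1]:box[3],box[0]:box[2]]
    cv2.imwrite(f"pics/{name}.png",cv2.resize(im,None,fx=f,fy=f,interpolation=cv2.INTER_CUBIC))
def pose():
    o=ctrl.get_obs(); q=o["eef_rot"]; R=Rn.from_quat([q[1],q[2],q[3],q[0]]); return np.array(o["eef_pos"]),R,o
E
python3 - <<'E'
from h import *
c=ctrl.camera("top"); f=c["frame"].astype(int)
def pts(l,ox,oy,fx,fy,z): 
    uv=[(ox+(x+.5)/fx-.5,oy+(y+.5)/fy-.5) for x,y in l]; return ray(c,uv,z)
g=f.mean(2)
def blob(cx,cy,r,th,z,lo=True):
    m=np.zeros(g.shape,np.uint8); sub=(f[cy-r:cy+r,cx-r:cx+r]); 
    sat=sub.max(2)-sub.min(2)
    mm=((sub.mean(2)>th)&(sat<30)).astype(np.uint8)
    n,lab,st,cen=cv2.connectedComponentsWithStats(mm,connectivity=4)
    k=1+np.argmax(st[1:,4]); m[cy-r:cy+r,cx-r:cx+r]=(lab==k)
    cn,_=cv2.findContours(m,cv2.RETR_EXTERNAL,cv2.CHAIN_APPROX_NONE); cn=max(cn,key=cv2.contourArea)
    ys,xs=np.nonzero(m); w=ray(c,[(xs.mean(),ys.mean())],z)[0]
    P=ray(c,np.argwhere(m)[:,::-1],z)[:,:2].astype(np.float32)
    rect=cv2.minAreaRect(P*1000)
    print((cx,cy),len(xs),w.round(4),[np.round(v,1) for v in rect])
for (x,y) in[(359,179),(399,170),(392,218)]: blob(x,y,18,float(np.percentile(g[y-4:y+4,x-4:x+4],50))*0.85,0.046)
for (x,y) in[(193,201),(226,202),(259,203)]: blob(x,y,18,75,0.034)
print("handle",pts([(235,447),(432,449)],125,125,4,4,0.1))
print("red edge",pts([(36,387),(632,400)],125,125,4,4,0.1))
print("open",pts([(233,355),(617,355),],310,125,5,4,0.046),pts([(492,538),(492,500),(492,578)],125,125,4,4,0.05), pts([(528,277)],310,125,5,4,0.01))
E
```

```text
(359, 179) 210 [ 0.5837 -0.1464  0.046 ] [array([ 583.6, -146.6]), array([35.7, 61.2]), np.float64(78.1)]
(399, 170) 180 [ 0.613  -0.2783  0.046 ] [array([ 613.4, -278.3]), array([44.4, 42.6]), np.float64(58.9)]
(392, 218) 200 [ 0.4552 -0.251   0.046 ] [array([ 456.1, -251.6]), array([48.4, 48.1]), np.float64(88.9)]
(193, 201) 478 [0.52   0.3899 0.034 ] [array([521.9, 390.4]), array([58.5, 84.2]), np.float64(88.9)]
(226, 202) 439 [0.5167 0.2845 0.034 ] [array([516.6, 284.4]), array([64.7, 65.6]), np.float64(89.6)]
(259, 203) 398 [0.5124 0.1796 0.034 ] [array([513. , 180.8]), array([71.2, 68.1]), np.float64(88.9)]
handle [[0.410029   0.40072402 0.1       ]
 [0.40558052 0.25029602 0.1       ]]
red edge [[0.45877585 0.55278257 0.1       ]
 [0.44007918 0.09677795 0.1       ]]
open [[ 0.47148222 -0.13534684  0.046     ]
 [ 0.46678947 -0.38245391  0.046     ]] [[0.33286845 0.21333122 0.05      ]
 [0.36284175 0.21307652 0.05      ]
 [0.30140774 0.21359857 0.05      ]] [[ 0.53307334 -0.33586199  0.01      ]]
```

Run:
```python
from h import *
s=ctrl.camera("scene"); c=ctrl.camera("top")
def tri(a,b):
    Ps=[np.array(k["mtx"])@np.c_[k["R"],k["t"]] for k in(s,c)]
    X=cv2.triangulatePoints(Ps[0],Ps[1],np.array(a,float).reshape(2,1),np.array(b,float).reshape(2,1)); return (X[:3]/X[3]).ravel()
S=lambda x,y:(290+x/2.75,190+y/2.75); T=lambda x,y:(125+x/4-.4,125+y/4-.4)
print("handle R,L",tri(S(415,92),T(432,449)),tri(S(575,178),T(235,447)))
print("red R,L",tri(S(243,36),T(632,400)),tri(S(760,313),T(36,387)))
U=lambda x,y:(310+x/5-.4,125+y/4-.4);V=lambda x,y:(160+x/4-.4,140+y/4-.4)
print("tins top ob,sq,rd",tri(V(449,295),U(248,215)),tri(V(288,238),U(448,178)),tri(V(474,153),U(412,372)))
# project handle hypothesis for angles
psi=-0.036
m=np.array([0.408,0.325])
```

```text
handle R,L [0.40452729 0.25000372 0.1161448 ] [0.41021481 0.39652672 0.11523727]
red R,L [0.4391326  0.09690693 0.11853321] [0.45762544 0.54646263 0.12053757]
tins top ob,sq,rd [ 0.5827194  -0.14609174  0.04349025] [ 0.61147459 -0.27792231  0.04158075] [ 0.45451523 -0.24984415  0.03922595]
```

Emit:
{"method": "drive_tool", "body": {"deltas": [{"slide":[0,0,0],"delta_rot":[0,0,0.0558],"hand":0.38},{"slide":[0,0,0],"delta_rot":[0,0,0.0558],"hand":0.38},{"slide":[0,0,0],"delta_rot":[0,0,0.0558],"hand":0.38},{"slide":[0,0,0],"delta_rot":[0,0,0.0558],"hand":0.38},{"slide":[0,0,0],"delta_rot":[0,0,0.0558],"hand":0.38}]}}

```text
time_s: 0.92
eef_pos: [0.2131, 0.534, 0.2312]
eef_rot: [-0.0, 0.59, 0.807, -0.0]
wrist_force: [-0.2, -0.0, -0.4]
opening: 0.38
```

Emit:
{"method": "drive_tool", "body": {"deltas": [{"slide":[0,0,0],"delta_rot":[0,0,0.0558],"hand":0.38},{"slide":[0,0,0],"delta_rot":[0,0,0.0558],"hand":0.38},{"slide":[-0.6,0.6,0],"delta_rot":[0,0,0],"hand":0.38},{"slide":[-0.6,0.6,0],"delta_rot":[0,0,0],"hand":0.38},{"slide":[-0.6,0.6,0],"delta_rot":[0,0,0],"hand":0.38}]}}

```text
time_s: 1.55
eef_pos: [0.3005, 0.4399, 0.2313]
eef_rot: [0.0, 0.72, 0.694, 0.0]
wrist_force: [-0.1, -0.1, 0.7]
opening: 0.382
```

```bash
cat >> h.py <<'E'
def plan(target,az=None):
    """print tool-frame shift (units of 50mm) to target, after turning about tool z so that tool y has azimuth az (deg)"""
    p,R,o=pose(); M=R.as_matrix(); a=np.degrees(np.arctan2(M[1,1],M[0,1]))
    tilt=np.degrees(np.arccos(min(1,-M[2,2])))
    if az is None: az=a; 
    turn=-((az-a+90)%180-90)
    y=np.array([np.cos(np.radians(az)),np.sin(np.radians(az)),0]); 
    if np.dot(y,[np.cos(np.radians(a-turn)),np.sin(np.radians(a-turn)),0])<0:y=-y
    z=np.array([0,0,-1.]);x=np.cross(y,z); d=np.array(target)-p
    print("t %.2f pos"%o["time_s"],p.round(4),"az %.1f tilt %.2f op %.3f F"%(a,tilt,o["opening"]),np.round(o["wrist_force"],1),"q",np.round(o["q"],2))
    print(" turn wz total %.4f ; slide total"%(turn/180),(np.array([d@x,d@y,d@z])/.05).round(3),"tilt vec tool",np.round(R.inv().apply([0,0,-1]),4))
E
python3 -c "
from h import *
plan([.407,.323,.16],-2.1)"
```

```text
t 1.55 pos [0.3005 0.4399 0.2313] az -2.0 tilt 0.01 op 0.382 F [-0.1 -0.1  0.7] q [ 0.75  0.09  1.71 -0.    1.34  0.78]
 turn wz total 0.0004 ; slide total [-2.259  2.215  1.426] tilt vec tool [-0.e+00 -1.e-04  1.e+00]
```

Emit:
{"method": "drive_tool", "body": {"deltas": [{"slide":[-0.55,0.55,0],"delta_rot":[0,0,0],"hand":0.38},{"slide":[-0.6,0.6,0],"delta_rot":[0,0,0],"hand":0.38},{"slide":[-0.6,0.55,0.3],"delta_rot":[0,0,0],"hand":0.38},{"slide":[-0.5,0.5,0.5],"delta_rot":[0,0,0],"hand":0.38},{"slide":[0,0,0],"delta_rot":[0,0,0],"hand":0.38}]}}

```text
time_s: 2.17
eef_pos: [0.4059, 0.3222, 0.1893]
eef_rot: [-0.0, 0.721, 0.693, -0.002]
wrist_force: [0.7, -0.1, -0.4]
opening: 0.382
```

```bash
python3 -c "
from h import *
plan([.407,.323,.095],-2.1)
save(ctrl.camera('wrist'),'c_w'); save(ctrl.camera('scene'),'c_s',(290,130,580,380),2.3)"
```

```text
t 2.17 pos [0.4059 0.3222 0.1893] az -2.3 tilt 0.22 op 0.382 F [ 0.7 -0.1 -0.4] q [ 0.44  0.1   1.79 -0.    1.26  0.48]
 turn wz total -0.0010 ; slide total [0.016 0.022 1.886] tilt vec tool [0.0021 0.0032 1.    ]
```

View pics/c_w.png

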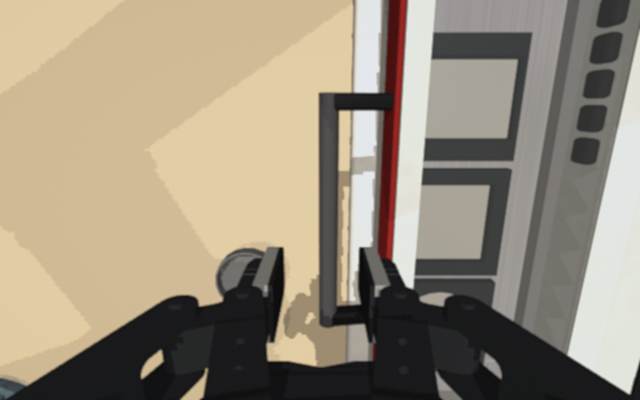

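View pics/c_s.png

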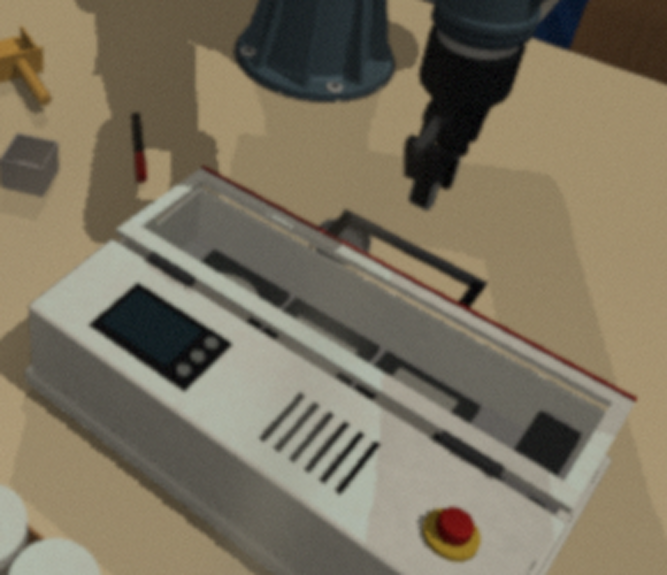

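```bash
python3 -c "
from h import *
c=ctrl.camera('wrist')
for z in (.1,.11,.12): print(z,proj(c,[[.4045,.25,z],[.410,.397,z]]).round(0).tolist(), ray(c,[(327,100),(328,318)],z).round(4).tolist())
"
```

```text
0.1 [[325.0, 302.0], [326.0, 97.0]] [[0.4106, 0.395, 0.1], [0.4061, 0.236, 0.1]]
0.11 [[325.0, 309.0], [326.0, 96.0]] [[0.4104, 0.3948, 0.11], [0.4062, 0.2426, 0.11]]
0.12 [[326.0, 317.0], [326.0, 96.0]] [[0.4103, 0.3947, 0.12], [0.4062, 0.2492, 0.12]]
```

Emit:
{"method": "drive_tool", "body": {"deltas": [{"slide":[0,0.04,0.5],"delta_rot":[0,0,0],"hand":0.38},{"slide":[0,0,0.5],"delta_rot":[0,0,0],"hand":0.38},{"slide":[0,0,0.5],"delta_rot":[0,0,0],"hand":0.38},{"slide":[0,0,0.42],"delta_rot":[0,0,0],"hand":0.38},{"slide":[0,0,0],"delta_rot":[0,0,0],"hand":0.38}]}}

```text
time_s: 2.95
eef_pos: [0.4063, 0.325, 0.0946]
eef_rot: [-0.0, 0.719, 0.695, -0.001]
wrist_force: [0.1, 0.2, 0.2]
opening: 0.378
```

Emit:
{"method": "drive_tool", "body": {"deltas": [{"slide":[0,0,0],"delta_rot":[0,0,0],"hand":0},{"slide":[0,0,0],"delta_rot":[0,0,0],"hand":0},{"slide":[0,0,0],"delta_rot":[0,0,0],"hand":0},{"slide":[0,0,0],"delta_rot":[0,0,0],"hand":0},{"slide":[0,0,0],"delta_rot":[0,0,0],"hand":0}]}}

```text
time_s: 3.58
eef_pos: [0.4103, 0.3254, 0.0974]
eef_rot: [0.001, 0.72, 0.694, 0.003]
wrist_force: [5.3, 0.2, -3.6]
opening: 0.121
```

```bash
python3 -c "
from h import *
plan([.407,.323,.095],-2.1)
save(ctrl.camera('wrist'),'d_w')
p=pose()[0]
H=np.array([.408+.178,.13]); 
r=np.hypot(.179,.03); b=np.arctan2(.03,.179)
z=p[2]+.0187; 
th0=np.arcsin((z-.13)/r)+b; hx=p[0]+r*np.cos(th0-b); print('theta0',th0,'hinge x',hx)
prev=None
for th in np.arange(0,2.2,.1):
  x=hx-r*np.cos(th-b); zz=.13+r*np.sin(th-b)
  print(round(th,1),round(x,4),round(zz-.0187,4), None if prev is None else (round((x-prev[0])/.05,2),round((zz-prev[1])/.05,2))); prev=(x,zz)
"
```

```text
t 3.58 pos [0.4103 0.3254 0.0974] az -2.1 tilt 0.36 op 0.121 F [ 5.3  0.2 -3.6] q [ 0.44  0.23  1.85 -0.    1.06  0.48]
 turn wz total 0.0002 ; slide total [-0.05  -0.064  0.048] tilt vec tool [-0.0024 -0.0059  1.    ]
theta0 0.08927234798329672 hinge x 0.5912579276745299
0.0 0.4123 0.0813 None
0.1 0.4102 0.0993 (np.float64(-0.04), np.float64(0.36))
0.2 0.4099 0.1175 (np.float64(-0.01), np.float64(0.36))
0.3 0.4114 0.1355 (np.float64(0.03), np.float64(0.36))
0.4 0.4147 0.1534 (np.float64(0.07), np.float64(0.36))
0.5 0.4198 0.1708 (np.float64(0.1), np.float64(0.35))
0.6 0.4266 0.1876 (np.float64(0.14), np.float64(0.34))
0.7 0.435 0.2037 (np.float64(0.17), np.float64(0.32))
0.8 0.445 0.2188 (np.float64(0.2), np.float64(0.3))
0.9 0.4565 0.2329 (np.float64(0.23), np.float64(0.28))
1.0 0.4693 0.2457 (np.float64(0.26), np.float64(0.26))
1.1 0.4833 0.2572 (np.float64(0.28), np.float64(0.23))
1.2 0.4984 0.2673 (np.float64(0.3), np.float64(0.2))
1.3 0.5145 0.2758 (np.float64(0.32), np.float64(0.17))
1.4 0.5313 0.2826 (np.float64(0.34), np.float64(0.14))
1.5 0.5487 0.2877 (np.float64(0.35), np.float64(0.1))
1.6 0.5665 0.2911 (np.float64(0.36), np.float64(0.07))
1.7 0.5846 0.2927 (np.float64(0.36), np.float64(0.03))
1.8 0.6027 0.2924 (np.float64(0.36), np.float64(-0.0))
1.9 0.6207 0.2904 (np.float64(0.36), np.float64(-0.04))
2.0 0.6385 0.2865 (np.float64(0.35), np.float64(-0.08))
2.1 0.6557 0.281 (np.float64(0.35), np.float64(-0.11))
```

View pics/d_w.png

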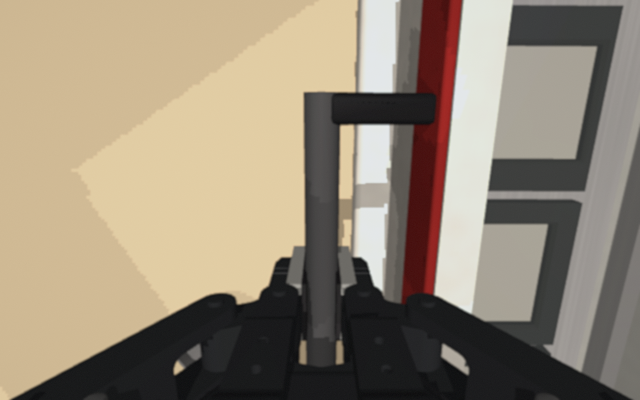

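Emit:
{"method": "drive_tool", "body": {"deltas": [{"slide":[0,0,-0.36],"delta_rot":[0,0,0],"hand":0},{"slide":[0,0.03,-0.36],"delta_rot":[0,0,0],"hand":0},{"slide":[0,0.07,-0.36],"delta_rot":[0,0,0],"hand":0},{"slide":[0,0.1,-0.35],"delta_rot":[0,0,0],"hand":0},{"slide":[0,0.14,-0.34],"delta_rot":[0,0,0],"hand":0}]}}

```text
time_s: 4.25
eef_pos: [0.4278, 0.3246, 0.1856]
eef_rot: [0.002, 0.72, 0.694, 0.004]
wrist_force: [13.1, 4.2, -12.0]
opening: 0.119
```

```bash
python3 -c "
from h import *
plan([.4266,.325,.1876],-2.1)
save(ctrl.camera('wrist'),'e_w')
"
```

```text
t 4.25 pos [0.4278 0.3246 0.1856] az -2.1 tilt 0.46 op 0.119 F [ 13.1   4.2 -12. ] q [ 0.43  0.14  1.75 -0.    1.24  0.47]
 turn wz total 0.0000 ; slide total [ 0.007 -0.025 -0.039] tilt vec tool [-0.003  -0.0074  1.    ]
```

View pics/e_w.png

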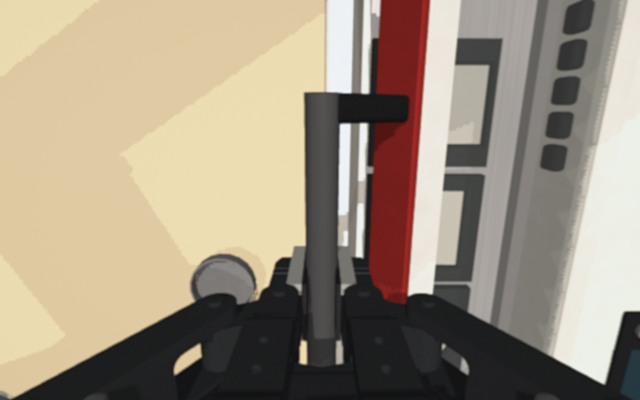

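Emit:
{"method": "drive_tool", "body": {"deltas": [{"slide":[0,0.21,-0.32],"delta_rot":[0,0,0],"hand":0},{"slide":[0,0.22,-0.3],"delta_rot":[0,0,0],"hand":0},{"slide":[0,0.24,-0.28],"delta_rot":[0,0,0],"hand":0},{"slide":[0,0.26,-0.25],"delta_rot":[0,0,0],"hand":0},{"slide":[0,0.28,-0.22],"delta_rot":[0,0,0],"hand":0}]}}

```text
time_s: 4.92
eef_pos: [0.482, 0.3225, 0.2545]
eef_rot: [-0.002, 0.719, 0.695, -0.002]
wrist_force: [-17.3, -0.4, 12.5]
opening: 0.118
```

```bash
python3 -c "
from h import *
plan([.4833,.325,.2572],-2.1)
"
```

```text
t 4.92 pos [0.482  0.3225 0.2545] az -2.0 tilt 0.37 op 0.118 F [-17.3  -0.4  12.5] q [0.38 0.18 1.56 0.   1.41 0.42]
 turn wz total 0.0007 ; slide total [ 0.051  0.024 -0.054] tilt vec tool [-3.0e-04  6.4e-03  1.0e+00]
```

Emit:
{"method": "drive_tool", "body": {"deltas": [{"slide":[0.02,0.28,-0.17],"delta_rot":[0,0,0],"hand":0},{"slide":[0.02,0.31,-0.16],"delta_rot":[0,0,0],"hand":0},{"slide":[0.02,0.33,-0.13],"delta_rot":[0,0,0],"hand":0},{"slide":[0.02,0.35,-0.09],"delta_rot":[0,0,0],"hand":0},{"slide":[0.02,0.36,-0.06],"delta_rot":[0,0,0],"hand":0}]}}

```text
time_s: 5.55
eef_pos: [0.5675, 0.3195, 0.2876]
eef_rot: [0.003, 0.72, 0.693, -0.002]
wrist_force: [-8.7, -19.2, 13.1]
opening: 0.116
```

```bash
python3 -c "
from h import *
plan([.5665,.325,.2911],-2.1)
"
```

```text
t 5.55 pos [0.5675 0.3195 0.2876] az -2.2 tilt 0.43 op 0.116 F [ -8.7 -19.2  13.1] q [ 0.33  0.31  1.33 -0.01  1.5   0.37]
 turn wz total -0.0005 ; slide total [ 0.109 -0.024 -0.069] tilt vec tool [ 0.0073 -0.0021  1.    ]
```

Emit:
{"method": "drive_tool", "body": {"deltas": [{"slide":[-0.06,0.36,-0.01],"delta_rot":[0,0,0],"hand":0},{"slide":[-0.04,0.36,0.02],"delta_rot":[0,0,0],"hand":0},{"slide":[0,0.36,0.05],"delta_rot":[0,0,0],"hand":0},{"slide":[0,0.36,0.08],"delta_rot":[0,0,0],"hand":0},{"slide":[0,0,0],"delta_rot":[0,0,0],"hand":0}]}}

```text
time_s: 6.18
eef_pos: [0.6415, 0.3163, 0.2794]
eef_rot: [0.002, 0.72, 0.694, 0.003]
wrist_force: [5.2, 1.7, 4.4]
opening: 0.117
```

```bash
python3 -c "
from h import *
plan([.6385,.325,.2865],-2.1)
"
```

```text
t 6.17 pos [0.6415 0.3163 0.2794] az -2.1 tilt 0.45 op 0.117 F [5.2 1.7 4.4] q [ 0.29  0.46  1.16 -0.    1.52  0.33]
 turn wz total 0.0000 ; slide total [ 0.172 -0.067 -0.141] tilt vec tool [-0.0021 -0.0076  1.    ]
```

Emit:
{"method": "drive_tool", "body": {"deltas": [{"slide":[0,0,0],"delta_rot":[0,0,0],"hand":0.4},{"slide":[0,0,0],"delta_rot":[0,0,0],"hand":0.4},{"slide":[0,0,-0.3],"delta_rot":[0,0,0],"hand":0.4},{"slide":[0,0,-0.6],"delta_rot":[0,0,0],"hand":0.4},{"slide":[0,-0.3,-0.6],"delta_rot":[0,0,0],"hand":0.4}]}}

```text
time_s: 6.8
eef_pos: [0.6235, 0.3163, 0.3519]
eef_rot: [-0.0, 0.72, 0.694, -0.0]
wrist_force: [-0.3, -0.0, -0.3]
opening: 0.399
```

```bash
python3 -c "
from h import *
plan([.455,-.25,.2],-2.1)
save(ctrl.camera('top'),'f_t'); save(ctrl.camera('scene'),'f_s')
"
```

```text
t 6.80 pos [0.6235 0.3163 0.3519] az -2.1 tilt 0.04 op 0.399 F [-0.3 -0.  -0.3] q [ 0.3   0.4   1.1  -0.    1.65  0.34]
 turn wz total 0.0000 ; slide total [-11.441  -2.953   3.038] tilt vec tool [4.e-04 6.e-04 1.e+00]
```

View pics/f_t.png

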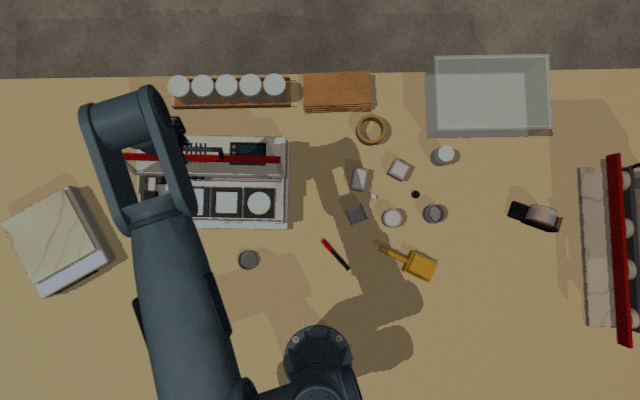

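View pics/f_s.png

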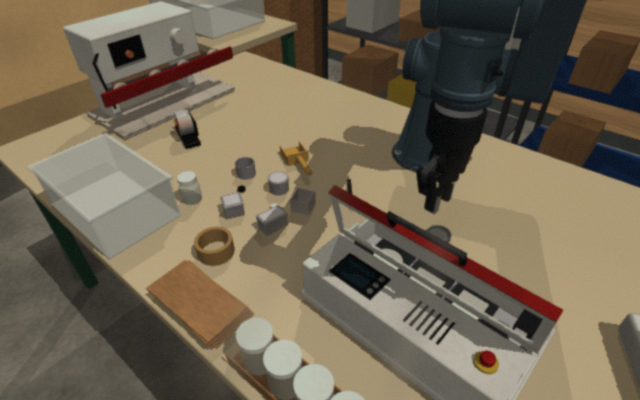

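Emit:
{"method": "drive_tool", "body": {"deltas": [{"slide":[-0.6,-0.1,-0.1],"delta_rot":[0,0,0],"hand":0.9},{"slide":[-0.9,-0.1,0],"delta_rot":[0,0,0],"hand":0.9},{"slide":[-0.9,0,0],"delta_rot":[0,0,0],"hand":0.9},{"slide":[-0.9,0,0],"delta_rot":[0,0,0],"hand":0.9},{"slide":[-0.9,0,0],"delta_rot":[0,0,0],"hand":0.9}]}}

```text
time_s: 7.52
eef_pos: [0.6055, 0.1057, 0.3554]
eef_rot: [-0.0, 0.72, 0.694, -0.0]
wrist_force: [0.3, 0.1, -0.1]
opening: 0.897
```

Emit:
{"method": "drive_tool", "body": {"deltas": [{"slide":[-0.9,0,0.2],"delta_rot":[0,0,-0.0],"hand":0.9},{"slide":[-0.9,0,0.4],"delta_rot":[0,0,0],"hand":0.9},{"slide":[-0.9,0,0.5],"delta_rot":[0,0,0],"hand":0.9},{"slide":[-0.9,0,0.5],"delta_rot":[0,0,0],"hand":0.9},{"slide":[-0.9,0,0.5],"delta_rot":[0,0,0],"hand":0.9}]}}

```text
time_s: 8.15
eef_pos: [0.5974, -0.1191, 0.2497]
eef_rot: [-0.0, 0.72, 0.694, -0.0]
wrist_force: [0.8, 0.2, 0.6]
opening: 0.903
```

Emit:
{"method": "drive_tool", "body": {"deltas": [{"slide":[-0.9,0,0.5],"delta_rot":[0,0,-0.0565],"hand":0.9},{"slide":[-0.5,0.5,0.3],"delta_rot":[0,0,-0.0565],"hand":0.9},{"slide":[0,0,0],"delta_rot":[0,0,-0.0565],"hand":0.9},{"slide":[0,0,0],"delta_rot":[0,0,-0.0565],"hand":0.9},{"slide":[0,0,0],"delta_rot":[0,0,-0.0565],"hand":0.9}]}}

```text
time_s: 8.78
eef_pos: [0.6242, -0.184, 0.21]
eef_rot: [-0.001, 0.349, 0.937, 0.0]
wrist_force: [0.1, -0.4, 1.0]
opening: 0.899
```

```bash
python3 -c "
from h import *
plan([.613,-.278,.15],58.9)
save(ctrl.camera('wrist'),'g_w')
"
```

```text
t 8.78 pos [ 0.6242 -0.184   0.21  ] az 49.1 tilt 0.09 op 0.899 F [ 0.1 -0.4  1. ] q [-0.47  0.36  1.42 -0.    1.36 -1.33]
 turn wz total -0.0544 ; slide total [-0.78  -1.726  1.199] tilt vec tool [-1.5e-03  4.0e-04  1.0e+00]
```

View pics/g_w.png

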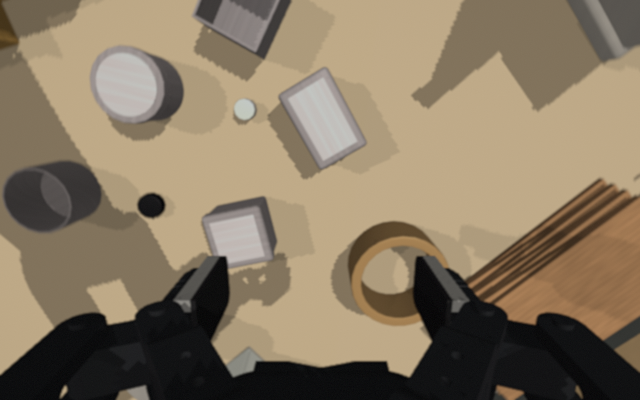

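```bash
cat >> h.py <<'E'
def lids(c,seeds,z=.046,th=None,r=45):
    f=c["frame"].astype(int)
    for (x,y) in seeds:
        x0,y0=max(0,x-r),max(0,y-r); sub=f[y0:y+r,x0:x+r]; g=sub.mean(2)
        t=th or .85*np.median(f[y-4:y+5,x-4:x+5].mean(2))
        m=((g>t)&(sub.max(2)-sub.min(2)<28)).astype(np.uint8)
        n,lab=cv2.connectedComponents(m,connectivity=4); k=lab[y-y0,x-x0]
        P=np.argwhere(lab==k)[:,::-1]+[x0,y0]
        W=ray(c,P,z)[:,:2].astype(np.float32)*1000; rc=cv2.minAreaRect(W)
        print((x,y),len(P),"mean",W.mean(0).round(1),"rect",[np.round(v,1) for v in rc])
E
python3 -c "
from h import *
c=ctrl.camera('wrist')
lids(c,[(238,238),(323,118),(127,85)]); lids(c,[(238,238),(323,118),(127,85)],th=105)
"
```

```text
(238, 238) 1904 mean [ 609. -277.] rect [array([ 609.5, -278.2]), array([42.8, 42.9]), np.float64(60.7)]
(323, 118) 3035 mean [ 579.7 -145.6] rect [array([ 580.4, -145.9]), array([35.3, 61. ]), np.float64(78.4)]
(127, 85) 3106 mean [ 451.1 -250.3] rect [array([ 451.3, -250.6]), array([49.9, 50.4]), np.float64(0.8)]
(238, 238) 3106 mean [ 608. -275.] rect [array([ 608.9, -277.1]), array([55.6, 55.4]), np.float64(60.2)]
(323, 118) 4719 mean [ 579.5 -145.4] rect [array([ 580.6, -146.2]), array([47.4, 73.3]), np.float64(78.4)]
(127, 85) 4501 mean [ 451.7 -249.6] rect [array([ 452.1, -249.7]), array([60.6, 60.3]), np.float64(81.1)]
```

Emit:
{"method": "drive_tool", "body": {"deltas": [{"slide":[0,0,0],"delta_rot":[0,0,-0.0405],"hand":0.9},{"slide":[0,0,0],"delta_rot":[0,0,-0.02],"hand":0.9},{"slide":[-0.3,-0.6,0.4],"delta_rot":[0,0,0],"hand":0.9},{"slide":[-0.3,-0.6,0.4],"delta_rot":[0,0,0],"hand":0.9},{"slide":[-0.2,-0.5,0.4],"delta_rot":[0,0,0],"hand":0.9}]}}

```text
time_s: 9.5
eef_pos: [0.6159, -0.2787, 0.1499]
eef_rot: [-0.0, 0.263, 0.965, -0.0]
wrist_force: [-0.3, 0.7, 0.2]
opening: 0.897
```

```bash
python3 -c "
from h import *
plan([.6105,-.2775,.010],60)
save(ctrl.camera('wrist'),'g_w2')
"
```

```text
t 9.50 pos [ 0.6159 -0.2787  0.1499] az 59.5 tilt 0.00 op 0.897 F [-0.3  0.7  0.2] q [-0.6   0.47  1.4  -0.    1.27 -1.64]
 turn wz total -0.0029 ; slide total [ 0.106 -0.033  2.798] tilt vec tool [-0.e+00  1.e-04  1.e+00]
```

View pics/g_w2.png

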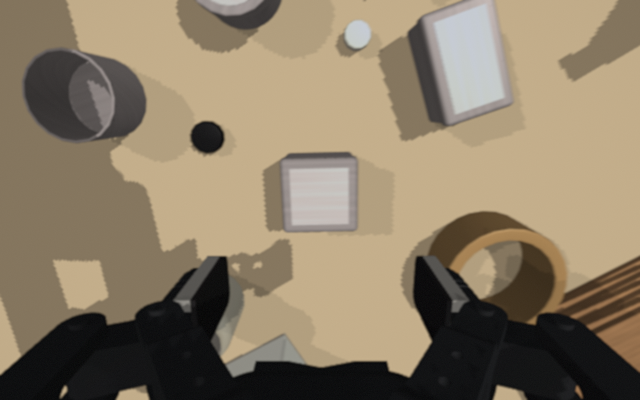

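```bash
python3 -c "
from h import *
c=ctrl.camera('wrist')
lids(c,[(320,195)],th=105);lids(c,[(320,195)])
print(proj(c,[[.6105,-.2775,.046]]))
"
```

```text
(320, 195) 5739 mean [ 608.1 -277. ] rect [array([ 608.6, -277.6]), array([55.2, 55.2]), np.float64(61.2)]
(320, 195) 3461 mean [ 609.2 -277.3] rect [array([ 609.6, -277.7]), array([42.8, 42.7]), np.float64(60.9)]
[[325.98206311 199.79866407]]
```

Emit:
{"method": "drive_tool", "body": {"deltas": [{"slide":[0.12,-0.05,0.4],"delta_rot":[0,0,-0.008],"hand":0.9},{"slide":[0,0,0.7],"delta_rot":[0,0,0],"hand":0.9},{"slide":[0,0,0.7],"delta_rot":[0,0,0],"hand":0.9},{"slide":[0,0,0.6],"delta_rot":[0,0,0],"hand":0.9},{"slide":[0,0,0.38],"delta_rot":[0,0,0],"hand":0.9}]}}

```text
time_s: 10.22
eef_pos: [0.6093, -0.2756, 0.0103]
eef_rot: [-0.001, 0.25, 0.968, 0.0]
wrist_force: [-0.6, 0.5, 0.6]
opening: 0.901
```

Emit:
{"method": "drive_tool", "body": {"deltas": [{"slide":[0,0,0],"delta_rot":[0,0,0],"hand":0.9},{"slide":[0,0,0],"delta_rot":[0,0,0],"hand":0},{"slide":[0,0,0],"delta_rot":[0,0,0],"hand":0},{"slide":[0,0,0],"delta_rot":[0,0,0],"hand":0},{"slide":[0,0,0],"delta_rot":[0,0,0],"hand":0}]}}

```text
time_s: 10.85
eef_pos: [0.611, -0.2775, 0.0138]
eef_rot: [0.002, 0.249, 0.968, -0.001]
wrist_force: [0.8, -0.0, 5.8]
opening: 0.646
```

```bash
python3 -c "
from h import *
plan([.6095,-.2775,.010],61)
save(ctrl.camera('wrist'),'g_w3')
"
```

```text
t 10.85 pos [ 0.611  -0.2775  0.0138] az 61.1 tilt 0.20 op 0.646 F [ 0.8 -0.   5.8] q [-0.6   0.63  1.47  0.    1.04 -1.67]
 turn wz total 0.0006 ; slide total [ 0.026 -0.015  0.076] tilt vec tool [3.4e-03 3.0e-04 1.0e+00]
```

View pics/g_w3.png

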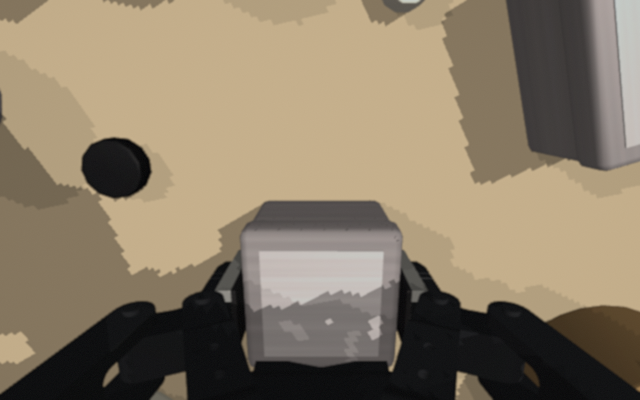

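Emit:
{"method": "drive_tool", "body": {"deltas": [{"slide":[0,0,-0.3],"delta_rot":[0,0,0],"hand":0},{"slide":[0,0,-0.7],"delta_rot":[0,0,0],"hand":0},{"slide":[0,0,-0.9],"delta_rot":[0,0,-0.05],"hand":0},{"slide":[0,0,-0.9],"delta_rot":[0,0,-0.05],"hand":0},{"slide":[0,0,-0.9],"delta_rot":[0,0,-0.049],"hand":0}]}}

```text
time_s: 11.52
eef_pos: [0.6093, -0.2764, 0.1989]
eef_rot: [-0.0, 0.016, 1.0, 0.0]
wrist_force: [0.8, -0.5, -0.7]
opening: 0.646
```

Emit:
{"method": "drive_tool", "body": {"deltas": [{"slide":[0.3,0.6,0],"delta_rot":[0,0,0],"hand":0},{"slide":[0.4,0.8,0],"delta_rot":[0,0,0],"hand":0},{"slide":[0.4,0.8,0],"delta_rot":[0,0,0],"hand":0},{"slide":[0.4,0.8,0],"delta_rot":[0,0,0],"hand":0},{"slide":[0.4,0.8,0],"delta_rot":[0,0,0],"hand":0}]}}

```text
time_s: 12.15
eef_pos: [0.5206, -0.082, 0.1974]
eef_rot: [0.0, 0.018, 1.0, 0.0]
wrist_force: [1.0, 0.6, -0.6]
opening: 0.645
```

```bash
python3 -c "
from h import *
plan([.5167,.2845,.16],87.9)
"
```

```text
t 12.15 pos [ 0.5206 -0.082   0.1974] az 87.9 tilt 0.02 op 0.645 F [ 1.   0.6 -0.6] q [-0.38  0.11  1.76  0.    1.27 -1.92]
 turn wz total 0.0001 ; slide total [0.347 7.322 0.748] tilt vec tool [ 3.e-04 -0.e+00  1.e+00]
```

Emit:
{"method": "drive_tool", "body": {"deltas": [{"slide":[0,0.7,0],"delta_rot":[0,0,0],"hand":0},{"slide":[0,0.8,0],"delta_rot":[0,0,0],"hand":0},{"slide":[0,0.8,0],"delta_rot":[0,0,0],"hand":0},{"slide":[0,0.8,0],"delta_rot":[0,0,0],"hand":0},{"slide":[0,0.8,0],"delta_rot":[0,0,0],"hand":0}]}}

```text
time_s: 12.78
eef_pos: [0.5283, 0.1128, 0.1975]
eef_rot: [0.0, 0.018, 1.0, -0.0]
wrist_force: [0.2, -0.2, -0.9]
opening: 0.645
```

Emit:
{"method": "drive_tool", "body": {"deltas": [{"slide":[0.05,0.8,0],"delta_rot":[0,0,0],"hand":0},{"slide":[0.1,0.8,0],"delta_rot":[0,0,0],"hand":0},{"slide":[0.1,0.8,0],"delta_rot":[0,0,0],"hand":0},{"slide":[0.05,0.6,0],"delta_rot":[0,0,0],"hand":0},{"slide":[0,0,0],"delta_rot":[0,0,0],"hand":0}]}}

```text
time_s: 13.4
eef_pos: [0.5183, 0.2637, 0.1973]
eef_rot: [-0.0, 0.017, 1.0, 0.0]
wrist_force: [-0.3, -0.2, -1.1]
opening: 0.647
```

```bash
python3 -c "
from h import *
plan([.5167,.2845,.08],87.9)
save(ctrl.camera('wrist'),'i_w')
c=ctrl.camera('wrist'); print(proj(c,[[.5167,.2845,.034],[.5124,.1796,.034],[.52,.3899,.034]]))
"
```

```text
t 13.40 pos [0.5183 0.2637 0.1973] az 88.1 tilt 0.02 op 0.647 F [-0.3 -0.2 -1.1] q [ 0.27  0.23  1.62  0.    1.29 -1.27]
 turn wz total 0.0011 ; slide total [0.047 0.414 2.345] tilt vec tool [-0.e+00 -3.e-04  1.e+00]
[[346.85130022 184.47654039]
 [228.98377049 183.72125146]
 [465.23671362 184.11452515]]
```

View pics/i_w.png

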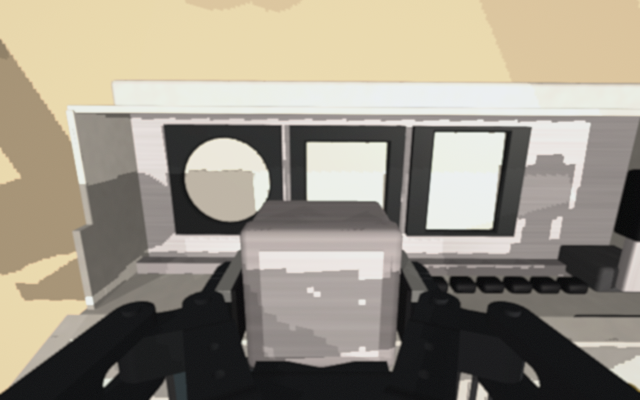

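```bash
python3 -c "
from h import *
c=ctrl.camera('wrist')
lids(c,[(464,181),(228,155)],z=.034,th=110,r=60)
lids(c,[(464,181),(228,155)],z=.034,th=80,r=60)
"
```

```text
(464, 181) 6830 mean [516.2 390.3] rect [array([517.8, 390.2]), array([62. , 87.8]), np.float64(87.9)]
(228, 155) 5430 mean [507.1 179.6] rect [array([506.1, 179.8]), array([75.5, 69.2]), np.float64(88.0)]
(464, 181) 6969 mean [515.9 390.3] rect [array([517.9, 390.3]), array([62.9, 89.6]), np.float64(87.8)]
(228, 155) 9772 mean [486.2 184.3] rect [array([489. , 182.3]), array([101.9, 103.7]), np.float64(88.0)]
```

Emit:
{"method": "drive_tool", "body": {"deltas": [{"slide":[0.08,0.41,0.2],"delta_rot":[0,0,0.001],"hand":0},{"slide":[0,0,0.5],"delta_rot":[0,0,0],"hand":0},{"slide":[0,0,0.6],"delta_rot":[0,0,0],"hand":0},{"slide":[0,0,0.6],"delta_rot":[0,0,0],"hand":0},{"slide":[0,0,0.4],"delta_rot":[0,0,0],"hand":0}]}}

```text
time_s: 14.18
eef_pos: [0.5155, 0.2812, 0.0805]
eef_rot: [-0.001, 0.02, 1.0, -0.0]
wrist_force: [0.4, -0.6, -1.6]
opening: 0.646
```

```bash
python3 -c "
from h import *
plan([.515,.2845,.048],87.9)
save(ctrl.camera('wrist'),'j_w')
"
```

```text
t 14.18 pos [0.5155 0.2812 0.0805] az 87.7 tilt 0.09 op 0.646 F [ 0.4 -0.6 -1.6] q [ 0.3   0.38  1.68 -0.    1.08 -1.23]
 turn wz total -0.0013 ; slide total [0.012 0.065 0.649] tilt vec tool [-1.5e-03  7.0e-04  1.0e+00]
```

View pics/j_w.png

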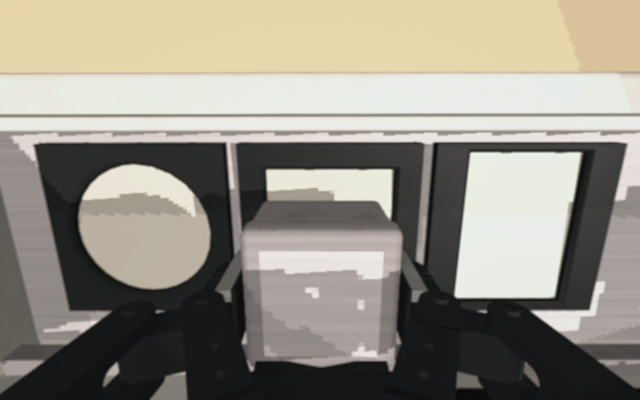

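```bash
python3 -c "
from h import *
c=ctrl.camera('wrist')
lids(c,[(520,250)],z=.034,th=100,r=100)
f=c['frame']; 
r=ray(c,[(78,225),(211,225),(140,164),(150,290),(330,169)],.034); print(r.round(4))
"
```

```text
(520, 250) 16052 mean [515.3 390.7] rect [array([517.8, 390.6]), array([61.3, 87.8]), np.float64(87.7)]
[[0.5032 0.1432 0.034 ]
 [0.5062 0.218  0.034 ]
 [0.4703 0.1842 0.034 ]
 [0.5452 0.1769 0.034 ]
 [0.4772 0.286  0.034 ]]
```

Emit:
{"method": "drive_tool", "body": {"deltas": [{"slide":[0.06,0.08,0],"delta_rot":[0,0,0],"hand":0},{"slide":[0,0,0.3],"delta_rot":[0,0,0],"hand":0},{"slide":[0,0,0.25],"delta_rot":[0,0,0],"hand":0},{"slide":[0,0,0.09],"delta_rot":[0,0,0],"hand":0},{"slide":[0,0,0],"delta_rot":[0,0,0],"hand":0}]}}

```text
time_s: 14.9
eef_pos: [0.5126, 0.2865, 0.0491]
eef_rot: [-0.001, 0.02, 1.0, -0.0]
wrist_force: [-0.3, -0.5, -2.2]
opening: 0.646
```

```bash
python3 -c "
from h import *
plan([.512,.2855,.0475],87.9)
save(ctrl.camera('wrist'),'j_w2')
"
```

```text
t 14.90 pos [0.5126 0.2865 0.0491] az 87.8 tilt 0.07 op 0.646 F [-0.3 -0.5 -2.2] q [ 0.31  0.43  1.69 -0.    1.02 -1.22]
 turn wz total -0.0008 ; slide total [ 0.011 -0.021  0.032] tilt vec tool [-1.2e-03  5.0e-04  1.0e+00]
```

View pics/j_w2.png

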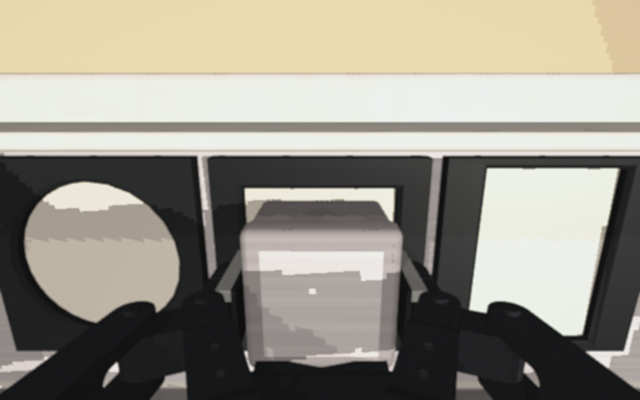

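Emit:
{"method": "drive_tool", "body": {"deltas": [{"slide":[0,0,0.04],"delta_rot":[0,0,0],"hand":0},{"slide":[0,0,0.04],"delta_rot":[0,0,0],"hand":0},{"slide":[0,0,0],"delta_rot":[0,0,0],"hand":0},{"slide":[0,0,0],"delta_rot":[0,0,0],"hand":0.8},{"slide":[0,0,0],"delta_rot":[0,0,0],"hand":0.8}]}}

```text
time_s: 15.58
eef_pos: [0.5132, 0.2868, 0.046]
eef_rot: [0.0, 0.02, 1.0, 0.0]
wrist_force: [-0.6, -0.7, 0.6]
opening: 0.801
```

Emit:
{"method": "drive_tool", "body": {"deltas": [{"slide":[0,0,-0.3],"delta_rot":[0,0,0],"hand":0.85},{"slide":[0,0,-0.6],"delta_rot":[0,0,0],"hand":0.85},{"slide":[0,0,-0.8],"delta_rot":[0,0,0],"hand":0.85},{"slide":[0,-0.3,-0.8],"delta_rot":[0,0,0],"hand":0.85},{"slide":[0,-0.6,-0.5],"delta_rot":[0,0,0],"hand":0.85}]}}

```text
time_s: 16.2
eef_pos: [0.5122, 0.2422, 0.1993]
eef_rot: [0.002, 0.019, 1.0, 0.001]
wrist_force: [0.3, -0.1, -0.6]
opening: 0.849
```

```bash
python3 -c "
from h import *
plan([.5815,-.146,.2],78.4)
c=ctrl.camera('wrist');save(c,'k_w');print(proj(c,[[.514,.2855,.08]]))
"
```

```text
t 16.20 pos [0.5122 0.2422 0.1993] az 87.9 tilt 0.24 op 0.849 F [ 0.3 -0.1 -0.6] q [ 0.23  0.19  1.66  0.    1.28 -1.3 ]
 turn wz total 0.0525 ; slide total [-2.92  -7.327 -0.014] tilt vec tool [ 0.004  -0.0013  1.    ]
[[378.23541492 199.4038583 ]]
```

View pics/k_w.png

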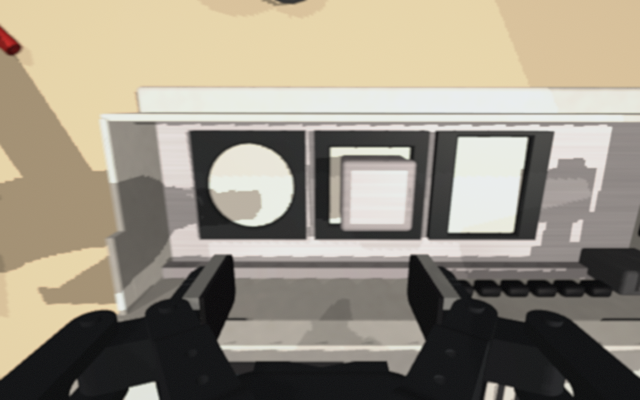

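```bash
python3 -c "
from h import *
c=ctrl.camera('wrist')
lids(c,[(378,195)],z=.08,th=190);lids(c,[(378,195)],z=.08);
print(c['frame'][195,335:425:3].mean(1).astype(int))
lids(c,[(488,180)],z=.034,th=130,r=60);lids(c,[(250,170)],z=.034,th=110,r=55)
"
```

```text
(378, 195) 3315 mean [510.7 287.3] rect [array([510.3, 286.7]), array([49.4, 47.1]), np.float64(87.7)]
(378, 195) 3125 mean [511.6 286.7] rect [array([512.2, 287.5]), array([46.9, 43.3]), np.float64(87.7)]
[149 175 175 133 121 178 183 220 228 228 228 228 228 229 229 229 229 229
 229 230 230 230 231 230 231 212 170 169  55  55]
(488, 180) 6445 mean [516.5 390.5] rect [array([518.3, 390.5]), array([61.2, 87.8]), np.float64(87.7)]
(250, 170) 5444 mean [508.7 179.7] rect [array([509.7, 179.7]), array([76. , 75.1]), np.float64(27.5)]
```

Emit:
{"method": "drive_tool", "body": {"deltas": [{"slide":[0,-0.8,0],"delta_rot":[0,0,0],"hand":0.85},{"slide":[0,-0.9,0],"delta_rot":[0,0,0],"hand":0.85},{"slide":[0,-0.9,0],"delta_rot":[0,0,0],"hand":0.85},{"slide":[-0.2,-0.9,0],"delta_rot":[0,0,0],"hand":0.85},{"slide":[-0.3,-0.9,0],"delta_rot":[0,0,0],"hand":0.85}]}}

```text
time_s: 16.92
eef_pos: [0.5274, 0.0202, 0.1957]
eef_rot: [-0.0, 0.02, 1.0, 0.0]
wrist_force: [0.5, 0.2, 0.1]
opening: 0.852
```

Emit:
{"method": "drive_tool", "body": {"deltas": [{"slide":[-0.3,-0.9,0],"delta_rot":[0,0,0],"hand":0.85},{"slide":[-0.3,-0.9,0],"delta_rot":[0,0,0],"hand":0.85},{"slide":[-0.3,-0.9,0.3],"delta_rot":[0,0,0],"hand":0.85},{"slide":[-0.3,-0.6,0.5],"delta_rot":[0,0,0.05],"hand":0.85},{"slide":[0,0,0.3],"delta_rot":[0,0,0.003],"hand":0.85}]}}

```text
time_s: 17.55
eef_pos: [0.581, -0.1479, 0.139]
eef_rot: [-0.001, 0.105, 0.995, 0.0]
wrist_force: [-0.8, -0.1, -0.2]
opening: 0.849
```

```bash
python3 -c "
from h import *
plan([.580,-.146,.01],78.4)
c=ctrl.camera('wrist');save(c,'l_w')
"
```

```text
t 17.55 pos [ 0.581  -0.1479  0.139 ] az 78.0 tilt 0.08 op 0.849 F [-0.8 -0.1 -0.2] q [-0.45  0.33  1.62  0.    1.19 -1.81]
 turn wz total -0.0023 ; slide total [0.028 0.033 2.581] tilt vec tool [-1.4e-03 -4.0e-04  1.0e+00]
```

View pics/l_w.png

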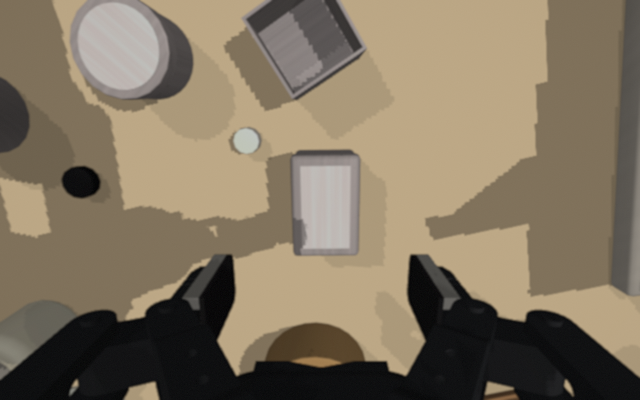

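Emit:
{"method": "drive_tool", "body": {"deltas": [{"slide":[0.02,0.04,0.4],"delta_rot":[0,0,-0.002],"hand":0.8},{"slide":[0,0,0.7],"delta_rot":[0,0,0],"hand":0.8},{"slide":[0,0,0.7],"delta_rot":[0,0,0],"hand":0.8},{"slide":[0,0,0.5],"delta_rot":[0,0,0],"hand":0.8},{"slide":[0,0,0.22],"delta_rot":[0,0,0],"hand":0.8}]}}

```text
time_s: 18.23
eef_pos: [0.5794, -0.1422, 0.0135]
eef_rot: [-0.001, 0.098, 0.995, 0.001]
wrist_force: [-0.6, 1.1, 1.0]
opening: 0.796
```

Emit:
{"method": "drive_tool", "body": {"deltas": [{"slide":[0,0,0],"delta_rot":[0,0,0],"hand":0.8},{"slide":[0,0,0],"delta_rot":[0,0,0],"hand":0},{"slide":[0,0,0],"delta_rot":[0,0,0],"hand":0},{"slide":[0,0,0],"delta_rot":[0,0,0],"hand":0},{"slide":[0,0,0],"delta_rot":[0,0,0],"hand":0}]}}

```text
time_s: 18.85
eef_pos: [0.5817, -0.1446, 0.0165]
eef_rot: [0.001, 0.1, 0.995, -0.0]
wrist_force: [-1.1, 0.6, 6.8]
opening: 0.554
```

```bash
python3 -c "
from h import *
plan([.580,-.146,.01],78.4)
c=ctrl.camera('wrist');save(c,'l_w2')
"
```

```text
t 18.85 pos [ 0.5817 -0.1446  0.0165] az 78.6 tilt 0.17 op 0.554 F [-1.1  0.6  6.8] q [-0.44  0.5   1.67  0.    0.97 -1.81]
 turn wz total 0.0010 ; slide total [ 0.028 -0.035  0.13 ] tilt vec tool [2.9e-03 4.0e-04 1.0e+00]
```

View pics/l_w2.png

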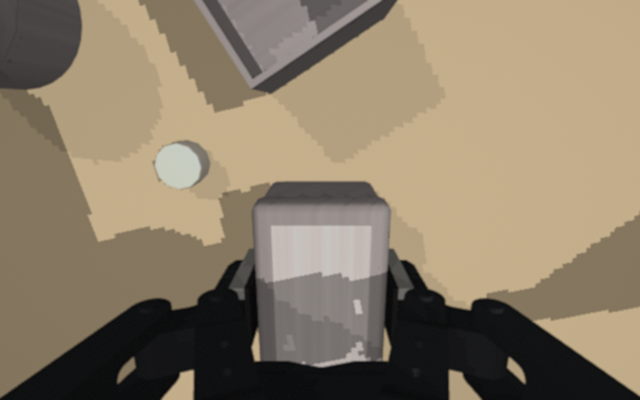

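Emit:
{"method": "drive_tool", "body": {"deltas": [{"slide":[0,0,-0.3],"delta_rot":[0,0,0],"hand":0},{"slide":[0,0,-0.7],"delta_rot":[0,0,0],"hand":0},{"slide":[0,0,-0.9],"delta_rot":[0,0,0],"hand":0},{"slide":[0,0,-0.9],"delta_rot":[0,0,-0.052],"hand":0},{"slide":[0.4,0.4,-0.9],"delta_rot":[0,0,0],"hand":0}]}}

```text
time_s: 19.52
eef_pos: [0.5616, -0.1244, 0.2024]
eef_rot: [0.001, 0.018, 1.0, -0.001]
wrist_force: [-0.3, 0.7, -0.5]
opening: 0.553
```

Emit:
{"method": "drive_tool", "body": {"deltas": [{"slide":[0.4,0.8,0],"delta_rot":[0,0,0],"hand":0},{"slide":[0.4,0.8,0],"delta_rot":[0,0,0],"hand":0},{"slide":[0.4,0.9,0],"delta_rot":[0,0,0],"hand":0},{"slide":[0,0.9,0],"delta_rot":[0,0,0],"hand":0},{"slide":[0,0.9,0],"delta_rot":[0,0,0],"hand":0}]}}

```text
time_s: 20.15
eef_pos: [0.5086, 0.0949, 0.2009]
eef_rot: [0.001, 0.018, 1.0, -0.0]
wrist_force: [0.1, 0.6, -0.9]
opening: 0.549
```

Emit:
{"method": "drive_tool", "body": {"deltas": [{"slide":[0,0.9,0],"delta_rot":[0,0,0],"hand":0},{"slide":[0,0.9,0],"delta_rot":[0,0,0],"hand":0},{"slide":[0,0.9,0],"delta_rot":[0,0,0],"hand":0},{"slide":[0,0.9,0],"delta_rot":[0,0,0],"hand":0},{"slide":[0,0.9,0],"delta_rot":[0,0,0],"hand":0}]}}

```text
time_s: 20.78
eef_pos: [0.5169, 0.3198, 0.2006]
eef_rot: [0.0, 0.018, 1.0, -0.0]
wrist_force: [1.3, -0.9, -0.4]
opening: 0.55
```

```bash
python3 -c "
from h import *
plan([.5205,.3905,.0505],87.9)
c=ctrl.camera('wrist');save(c,'m_w')
"
```

```text
t 20.77 pos [0.5169 0.3198 0.2006] az 87.9 tilt 0.03 op 0.550 F [ 1.3 -0.9 -0.4] q [ 0.36  0.28  1.55 -0.    1.31 -1.18]
 turn wz total 0.0002 ; slide total [-0.021  1.416  3.003] tilt vec tool [5.e-04 0.e+00 1.e+00]
```

View pics/m_w.png

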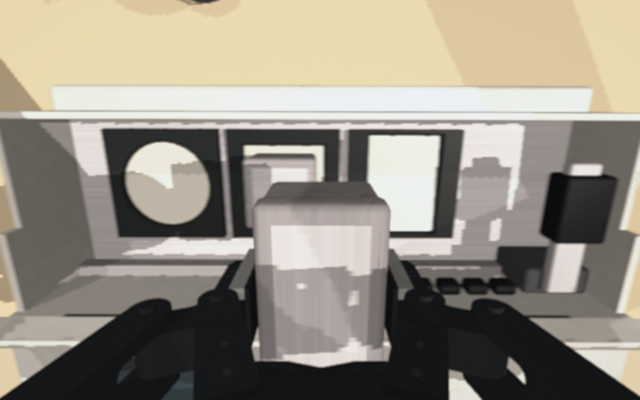

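Emit:
{"method": "drive_tool", "body": {"deltas": [{"slide":[0,0.8,0],"delta_rot":[0,0,0],"hand":0},{"slide":[-0.02,0.6,0],"delta_rot":[0,0,0],"hand":0},{"slide":[0,0,0.6],"delta_rot":[0,0,0],"hand":0},{"slide":[0,0,0.8],"delta_rot":[0,0,0],"hand":0},{"slide":[0,0,0.8],"delta_rot":[0,0,0],"hand":0}]}}

```text
time_s: 21.45
eef_pos: [0.5207, 0.3883, 0.0896]
eef_rot: [0.0, 0.018, 1.0, 0.0]
wrist_force: [0.3, -0.1, -2.0]
opening: 0.553
```

```bash
python3 -c "
from h import *
plan([.5205,.3905,.0505],87.9)
c=ctrl.camera('wrist');save(c,'m_w2')
"
```

```text
t 21.45 pos [0.5207 0.3883 0.0896] az 87.9 tilt 0.04 op 0.553 F [ 0.3 -0.1 -2. ] q [ 0.46  0.49  1.51 -0.    1.14 -1.08]
 turn wz total 0.0002 ; slide total [0.005 0.045 0.782] tilt vec tool [ 7.e-04 -3.e-04  1.e+00]
```

View pics/m_w2.png

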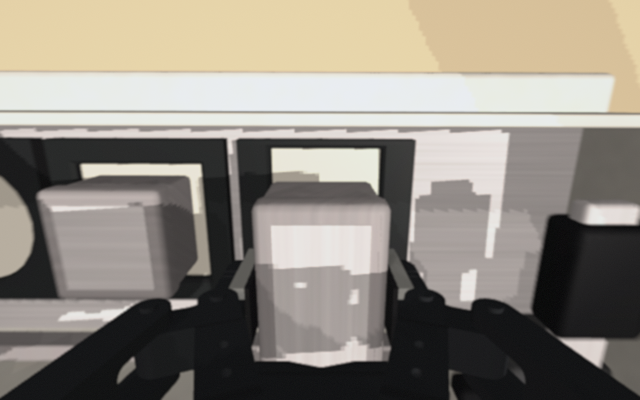

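Centred over the oblong seat (recess 272–380, tin 255–390 nearer the camera). Lower and release.

Emit:
{"method": "drive_tool", "body": {"deltas": [{"slide":[0,0.045,0.2],"delta_rot":[0,0,0],"hand":0},{"slide":[0,0,0.3],"delta_rot":[0,0,0],"hand":0},{"slide":[0,0,0.18],"delta_rot":[0,0,0],"hand":0},{"slide":[0,0,0.09],"delta_rot":[0,0,0],"hand":0},{"slide":[0,0,0.05],"delta_rot":[0,0,0],"hand":0}]}}

```text
time_s: 22.12
eef_pos: [0.5209, 0.3908, 0.0505]
eef_rot: [0.0, 0.018, 1.0, -0.0]
wrist_force: [-9.3, -4.8, 20.8]
opening: 0.552
```

Emit:
{"method": "drive_tool", "body": {"deltas": [{"slide":[0,0,0.03],"delta_rot":[0,0,0],"hand":0},{"slide":[0,0,0],"delta_rot":[0,0,0],"hand":0},{"slide":[0,0,0],"delta_rot":[0,0,0],"hand":0},{"slide":[0,0,0],"delta_rot":[0,0,0],"hand":0},{"slide":[0,0,0],"delta_rot":[0,0,0],"hand":0}]}}

```text
time_s: 22.75
eef_pos: [0.5216, 0.3912, 0.0505]
eef_rot: [0.001, 0.018, 1.0, 0.0]
wrist_force: [-5.8, -3.6, 14.5]
opening: 0.555
```

```bash
python3 -c "
from h import *
plan([.5205,.3905,.0505],87.9)
c=ctrl.camera('wrist');save(c,'m_w3')
"
```

```text
t 22.75 pos [0.5216 0.3912 0.0505] az 88.0 tilt 0.12 op 0.555 F [-5.8 -3.6 14.5] q [ 0.46  0.55  1.52 -0.    1.08 -1.07]
 turn wz total 0.0003 ; slide total [ 0.021 -0.014 -0.   ] tilt vec tool [ 2.e-03 -7.e-04  1.e+00]
```

View pics/m_w3.png

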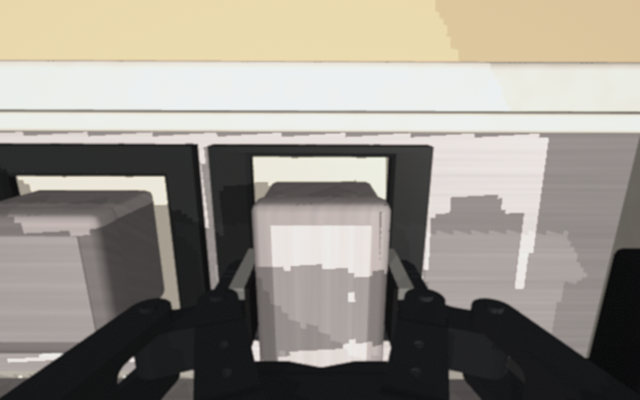

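Emit:
{"method": "drive_tool", "body": {"deltas": [{"slide":[0,0,-0.05],"delta_rot":[0,0,0],"hand":0.72},{"slide":[0,0,0],"delta_rot":[0,0,0],"hand":0.72},{"slide":[0,0,0],"delta_rot":[0,0,0],"hand":0.72},{"slide":[0,0,-0.5],"delta_rot":[0,0,0],"hand":0.72},{"slide":[0,0,-0.8],"delta_rot":[0,0,0],"hand":0.72}]}}

```text
time_s: 23.42
eef_pos: [0.5193, 0.3898, 0.1132]
eef_rot: [-0.002, 0.018, 1.0, -0.001]
wrist_force: [0.4, 0.2, -0.2]
opening: 0.72
```

Emit:
{"method": "drive_tool", "body": {"deltas": [{"slide":[0,0,-0.9],"delta_rot":[0,0,0],"hand":0.9},{"slide":[0,-0.4,-0.9],"delta_rot":[0,0,0],"hand":0.9},{"slide":[0,-0.9,0],"delta_rot":[0,0,0],"hand":0.9},{"slide":[0,-0.9,0],"delta_rot":[0,0,0],"hand":0.9},{"slide":[0,-0.3,0],"delta_rot":[0,0,0],"hand":0.9}]}}

```text
time_s: 24.05
eef_pos: [0.5161, 0.2637, 0.2047]
eef_rot: [-0.0, 0.019, 1.0, -0.0]
wrist_force: [0.1, -0.2, 0.3]
opening: 0.898
```

```bash
python3 -c "
from h import *
plan([.452,-.250,.15],87.9)
c=ctrl.camera('wrist');save(c,'n_w')
"
```

```text
t 24.05 pos [0.5161 0.2637 0.2047] az 87.8 tilt 0.03 op 0.898 F [ 0.1 -0.2  0.3] q [ 0.27  0.22  1.62 -0.    1.3  -1.26]
 turn wz total -0.0005 ; slide total [  0.905 -10.315   1.093] tilt vec tool [-4.e-04  4.e-04  1.e+00]
```

View pics/n_w.png

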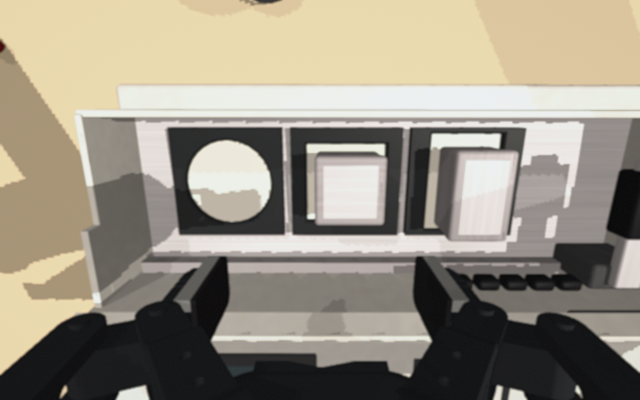

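Emit:
{"method": "drive_tool", "body": {"deltas": [{"slide":[0,-0.8,0],"delta_rot":[0,0,0],"hand":0.9},{"slide":[0,-0.9,0],"delta_rot":[0,0,0],"hand":0.9},{"slide":[0,-0.9,0],"delta_rot":[0,0,0],"hand":0.9},{"slide":[0.1,-0.9,0],"delta_rot":[0,0,0],"hand":0.9},{"slide":[0.1,-0.9,0],"delta_rot":[0,0,0],"hand":0.9}]}}

```text
time_s: 24.72
eef_pos: [0.4985, 0.0458, 0.2048]
eef_rot: [0.0, 0.018, 1.0, 0.0]
wrist_force: [0.3, -0.1, -0.3]
opening: 0.9
```

Emit:
{"method": "drive_tool", "body": {"deltas": [{"slide":[0.1,-0.9,0],"delta_rot":[0,0,0],"hand":0.9},{"slide":[0.1,-0.9,0],"delta_rot":[0,0,0],"hand":0.9},{"slide":[0.1,-0.9,0],"delta_rot":[0,0,0],"hand":0.9},{"slide":[0.2,-0.9,0.3],"delta_rot":[0,0,0],"hand":0.9},{"slide":[0.1,-0.9,0.4],"delta_rot":[0,0,0],"hand":0.9}]}}

```text
time_s: 25.35
eef_pos: [0.461, -0.1787, 0.17]
eef_rot: [0.001, 0.018, 1.0, -0.0]
wrist_force: [1.7, -0.2, -0.8]
opening: 0.9
```

Emit:
{"method": "drive_tool", "body": {"deltas": [{"slide":[0.1,-0.8,0.3],"delta_rot":[0,0,0],"hand":0.9},{"slide":[0,-0.6,0.2],"delta_rot":[0,0,0],"hand":0.9},{"slide":[0,0,0],"delta_rot":[0,0,0],"hand":0.9},{"slide":[0,0,0],"delta_rot":[0,0,0],"hand":0.9},{"slide":[0,0,0],"delta_rot":[0,0,0],"hand":0.9}]}}

```text
time_s: 25.98
eef_pos: [0.4532, -0.2463, 0.1451]
eef_rot: [0.0, 0.017, 1.0, -0.0]
wrist_force: [0.6, -0.3, 0.4]
opening: 0.896
```

```bash
python3 -c "
from h import *
plan([.452,-.250,.01],87.9)
c=ctrl.camera('wrist');save(c,'o_w')
"
```

```text
t 25.98 pos [ 0.4532 -0.2463  0.1451] az 88.0 tilt 0.03 op 0.896 F [ 0.6 -0.3  0.4] q [-0.73  0.15  1.83  0.    1.16 -2.26]
 turn wz total 0.0007 ; slide total [ 0.022 -0.075  2.703] tilt vec tool [5.e-04 0.e+00 1.e+00]
```

View pics/o_w.png

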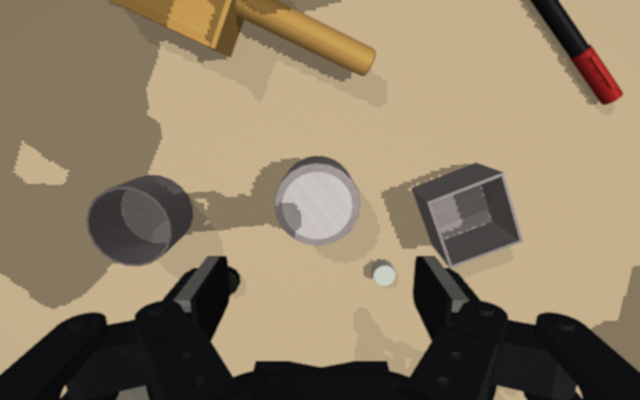

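```bash
python3 -c "
from h import *
c=ctrl.camera('wrist')
lids(c,[(320,195)],th=110,r=60); lids(c,[(320,195)],r=60)
print(ray(c,[(400,245),(414,190),(430,205)],.0).round(3).tolist(),ray(c,[(415,195),(447,262),(520,240)],.046).round(3).tolist(), 'openround',ray(c,[(185,215)],.046).round(3))
"
```

```text
(320, 195) 5269 mean [ 450.6 -249.3] rect [array([ 451. , -248.9]), array([60.3, 57.7]), np.float64(27.0)]
(320, 195) 3368 mean [ 451.1 -248.1] rect [array([ 451.8, -248.6]), array([50.1, 47.2]), np.float64(20.1)]
[[0.504, -0.18, 0.0], [0.454, -0.169, 0.0], [0.468, -0.155, 0.0]] [[0.447, -0.18, 0.046], [0.499, -0.155, 0.046], [0.484, -0.102, 0.046]] openround [[ 0.456 -0.346  0.046]]
```

Emit:
{"method": "drive_tool", "body": {"deltas": [{"slide":[0.03,-0.06,0.3],"delta_rot":[0,0,0],"hand":0.86},{"slide":[0,0,0.7],"delta_rot":[0,0,0],"hand":0.86},{"slide":[0,0,0.7],"delta_rot":[0,0,0],"hand":0.86},{"slide":[0,0,0.6],"delta_rot":[0,0,0],"hand":0.86},{"slide":[0,0,0.36],"delta_rot":[0,0,0],"hand":0.86}]}}

```text
time_s: 26.7
eef_pos: [0.4499, -0.2493, 0.0095]
eef_rot: [-0.001, 0.018, 1.0, 0.001]
wrist_force: [1.1, 0.9, 0.2]
opening: 0.86
```

Emit:
{"method": "drive_tool", "body": {"deltas": [{"slide":[0,0,0],"delta_rot":[0,0,0],"hand":0.86},{"slide":[0,0,0],"delta_rot":[0,0,0],"hand":0},{"slide":[0,0,0],"delta_rot":[0,0,0],"hand":0},{"slide":[0,0,0],"delta_rot":[0,0,0],"hand":0},{"slide":[0,0,0],"delta_rot":[0,0,0],"hand":0}]}}

```text
time_s: 27.32
eef_pos: [0.4517, -0.2508, 0.0127]
eef_rot: [0.001, 0.018, 1.0, -0.001]
wrist_force: [-0.1, 0.6, 5.6]
opening: 0.709
```

```bash
python3 -c "
from h import *
plan([.452,-.250,.01],87.9)
c=ctrl.camera('wrist');save(c,'o_w2')
"
```

```text
t 27.32 pos [ 0.4517 -0.2508  0.0127] az 87.9 tilt 0.10 op 0.709 F [-0.1  0.6  5.6] q [-0.74  0.37  1.89  0.    0.89 -2.27]
 turn wz total 0.0002 ; slide total [-0.006  0.016  0.054] tilt vec tool [0.0013 0.0011 1.    ]
```

View pics/o_w2.png

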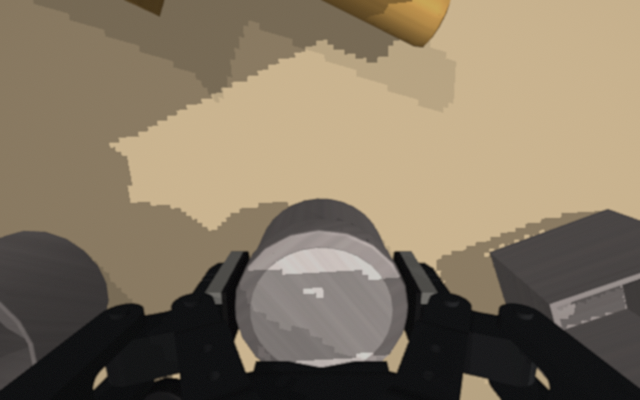

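Emit:
{"method": "drive_tool", "body": {"deltas": [{"slide":[0,0,-0.3],"delta_rot":[0,0,0],"hand":0},{"slide":[0,0,-0.7],"delta_rot":[0,0,0],"hand":0},{"slide":[0,0,-0.9],"delta_rot":[0,0,0],"hand":0},{"slide":[0,0.2,-0.9],"delta_rot":[0,0,0],"hand":0},{"slide":[0,0.5,-0.9],"delta_rot":[0,0,0],"hand":0}]}}

```text
time_s: 28.0
eef_pos: [0.4521, -0.2155, 0.199]
eef_rot: [0.0, 0.019, 1.0, -0.0]
wrist_force: [1.2, 1.0, -1.1]
opening: 0.707
```

Emit:
{"method": "drive_tool", "body": {"deltas": [{"slide":[0,0.8,0],"delta_rot":[0,0,0],"hand":0},{"slide":[-0.1,0.8,0],"delta_rot":[0,0,0],"hand":0},{"slide":[-0.2,0.8,0],"delta_rot":[0,0,0],"hand":0},{"slide":[-0.2,0.8,0],"delta_rot":[0,0,0],"hand":0},{"slide":[-0.2,0.8,0],"delta_rot":[0,0,0],"hand":0}]}}

```text
time_s: 28.62
eef_pos: [0.4945, -0.0153, 0.1975]
eef_rot: [0.0, 0.018, 1.0, -0.0]
wrist_force: [0.3, -0.2, -1.6]
opening: 0.709
```

Emit:
{"method": "drive_tool", "body": {"deltas": [{"slide":[-0.1,0.8,0],"delta_rot":[0,0,0],"hand":0},{"slide":[0,0.8,0],"delta_rot":[0,0,0],"hand":0},{"slide":[0,0.8,0],"delta_rot":[0,0,0],"hand":0},{"slide":[0,0.6,0],"delta_rot":[0,0,0],"hand":0},{"slide":[0,0,0],"delta_rot":[0,0,0],"hand":0}]}}

```text
time_s: 29.25
eef_pos: [0.5044, 0.1348, 0.1973]
eef_rot: [0.0, 0.016, 1.0, 0.0]
wrist_force: [-0.0, -0.1, -0.7]
opening: 0.71
```

```bash
python3 -c "
from h import *
plan([.5105,.180,.0467],87.9)
c=ctrl.camera('wrist');save(c,'p_w')
"
```

```text
t 29.25 pos [0.5044 0.1348 0.1973] az 88.1 tilt 0.01 op 0.710 F [-0.  -0.1 -0.7] q [ 0.03  0.1   1.77  0.    1.27 -1.5 ]
 turn wz total 0.0012 ; slide total [-0.089  0.909  3.012] tilt vec tool [ 0.e+00 -2.e-04  1.e+00]
```

View pics/p_w.png

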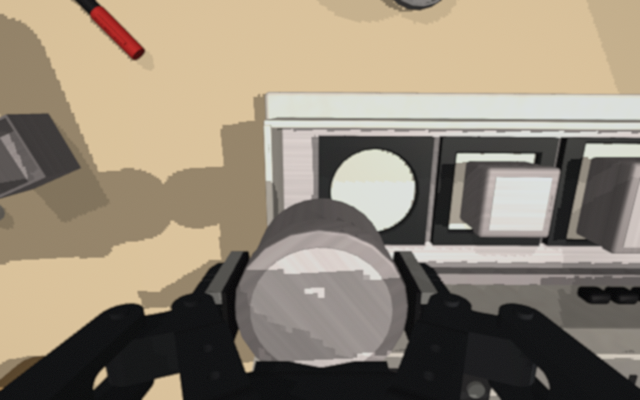

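Emit:
{"method": "drive_tool", "body": {"deltas": [{"slide":[-0.09,0.5,0],"delta_rot":[0,0,0.001],"hand":0},{"slide":[0,0.41,0],"delta_rot":[0,0,0],"hand":0},{"slide":[0,0,0.5],"delta_rot":[0,0,0],"hand":0},{"slide":[0,0,0.8],"delta_rot":[0,0,0],"hand":0},{"slide":[0,0,0.8],"delta_rot":[0,0,0],"hand":0}]}}

```text
time_s: 29.92
eef_pos: [0.5116, 0.1771, 0.0914]
eef_rot: [0.001, 0.02, 1.0, -0.0]
wrist_force: [0.3, 0.6, -1.0]
opening: 0.711
```

```bash
python3 -c "
from h import *
plan([.5105,.180,.0467],87.9)
c=ctrl.camera('wrist');save(c,'p_w2')
"
```

```text
t 29.93 pos [0.5116 0.1771 0.0914] az 87.7 tilt 0.07 op 0.711 F [ 0.3  0.6 -1. ] q [ 0.11  0.28  1.8  -0.    1.06 -1.42]
 turn wz total -0.0012 ; slide total [0.024 0.057 0.893] tilt vec tool [1.2e-03 2.0e-04 1.0e+00]
```

View pics/p_w2.png

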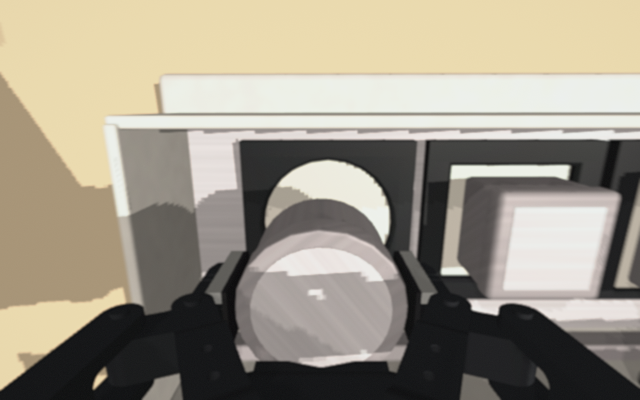

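Emit:
{"method": "drive_tool", "body": {"deltas": [{"slide":[0.03,0.06,0.3],"delta_rot":[0,0,0],"hand":0},{"slide":[0,0,0.3],"delta_rot":[0,0,0],"hand":0},{"slide":[0,0,0.18],"delta_rot":[0,0,0],"hand":0},{"slide":[0,0,0.09],"delta_rot":[0,0,0],"hand":0},{"slide":[0,0,0.04],"delta_rot":[0,0,0],"hand":0}]}}

```text
time_s: 30.6
eef_pos: [0.51, 0.1815, 0.0467]
eef_rot: [0.0, 0.02, 1.0, 0.0]
wrist_force: [-6.1, -2.3, 15.9]
opening: 0.71
```

Emit:
{"method": "drive_tool", "body": {"deltas": [{"slide":[0,0,0],"delta_rot":[0,0,0],"hand":0},{"slide":[0,0,0],"delta_rot":[0,0,0],"hand":0},{"slide":[0,0,0],"delta_rot":[0,0,0],"hand":0},{"slide":[0,0,0],"delta_rot":[0,0,0],"hand":0},{"slide":[0,0,0],"delta_rot":[0,0,0],"hand":0}]}}

```text
time_s: 31.22
eef_pos: [0.5102, 0.1815, 0.0467]
eef_rot: [0.0, 0.02, 1.0, 0.0]
wrist_force: [0.7, 1.0, 3.0]
opening: 0.71
```

```bash
python3 -c "
from h import *
plan([.5105,.180,.0467],87.9)
c=ctrl.camera('wrist');save(c,'p_w3')
"
```

```text
t 31.23 pos [0.5102 0.1815 0.0467] az 87.8 tilt 0.05 op 0.710 F [0.7 1.  3. ] q [ 0.12  0.35  1.82  0.    0.97 -1.41]
 turn wz total -0.0008 ; slide total [-0.007 -0.029  0.   ] tilt vec tool [ 9.e-04 -2.e-04  1.e+00]
```

View pics/p_w3.png

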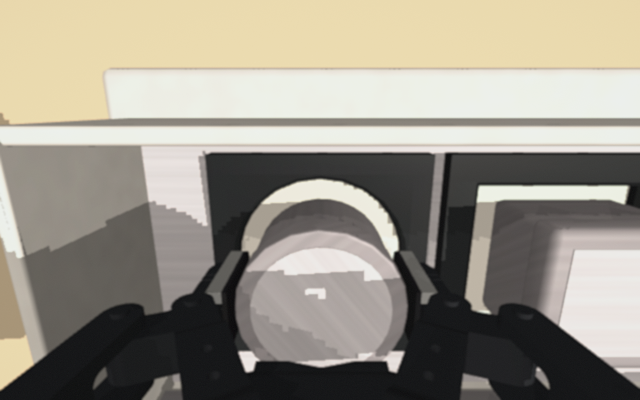

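Emit:
{"method": "drive_tool", "body": {"deltas": [{"slide":[0,0,0],"delta_rot":[0,0,0],"hand":0.81},{"slide":[0,0,0],"delta_rot":[0,0,0],"hand":0.81},{"slide":[0,0,0],"delta_rot":[0,0,0],"hand":0.81},{"slide":[0,0,-0.5],"delta_rot":[0,0,0],"hand":0.81},{"slide":[0,0,-0.9],"delta_rot":[0,0,0],"hand":0.81}]}}

```text
time_s: 31.9
eef_pos: [0.5079, 0.1811, 0.1151]
eef_rot: [-0.002, 0.02, 1.0, -0.0]
wrist_force: [0.5, 0.3, 1.1]
opening: 0.81
```

Emit:
{"method": "drive_tool", "body": {"deltas": [{"slide":[0,0,-0.9],"delta_rot":[0,0,0],"hand":0.5},{"slide":[0,0.4,-0.9],"delta_rot":[0,0,0],"hand":0.5},{"slide":[0,0.9,-0.9],"delta_rot":[0,0,0],"hand":0.5},{"slide":[0,0.9,-0.5],"delta_rot":[0,0,0],"hand":0.4},{"slide":[0,0,0],"delta_rot":[0,0,0],"hand":0.4}]}}

```text
time_s: 32.52
eef_pos: [0.5148, 0.2934, 0.2782]
eef_rot: [0.002, 0.018, 1.0, 0.001]
wrist_force: [-0.3, -0.8, -1.2]
opening: 0.399
```

```bash
python3 -c "
from h import *
plan([.64,.316,.36],-2.1)
c=ctrl.camera('wrist');save(c,'q_w'); save(ctrl.camera('top'),'q_t'); save(ctrl.camera('scene'),'q_s',(290,130,590,380),2.4)
"
```

```text
t 32.52 pos [0.5148 0.2934 0.2782] az 88.0 tilt 0.29 op 0.399 F [-0.3 -0.8 -1.2] q [ 0.32  0.18  1.51  0.    1.44 -1.22]
 turn wz total -0.4997 ; slide total [-0.544 -2.487 -1.637] tilt vec tool [ 0.0045 -0.0023  1.    ]
```

View pics/q_w.png

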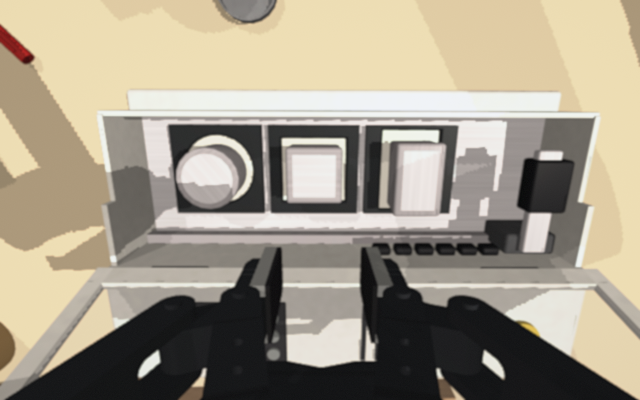

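View pics/q_s.png

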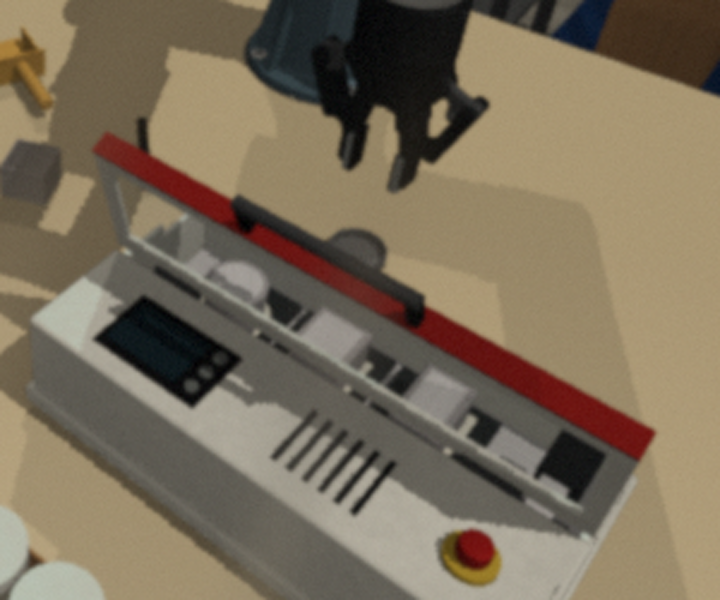

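```bash
python3 -c "
from h import *
c=ctrl.camera('wrist')
for th in (None,190):
  lids(c,[(207,178),(315,175),(418,180)],z=.08,th=th,r=40)
lids(c,[(235,145)],z=.034,th=200,r=50)
print(ray(c,[(253,165),(215,136)],.034))
print(proj(c,[[.509,.18,.034],[.518,.3905,.034],[.509,.18,.08],[.5137,.2852,.08],[.518,.3905,.08]]).round(0))
"
```

```text
(207, 178) 1304 mean [502.  180.7] rect [array([501.3, 181.5]), array([51.2, 31.8]), np.float64(80.1)]
(315, 175) 1995 mean [511.8 286. ] rect [array([511.8, 286. ]), array([44.3, 43.7]), np.float64(87.8)]
(418, 180) 2482 mean [517.5 391. ] rect [array([519.1, 391.9]), array([65.8, 39.7]), np.float64(0.5)]
(207, 178) 1554 mean [501.1 181.7] rect [array([500. , 182.8]), array([56.8, 35.8]), np.float64(78.8)]
(315, 175) 2395 mean [510.7 286.5] rect [array([511.4, 286.2]), array([49.9, 48.7]), np.float64(87.7)]
(418, 180) 2585 mean [517.  391.1] rect [array([518.9, 391.5]), array([42.1, 65.8]), np.float64(89.3)]
(235, 145) 570 mean [492.6 194.3] rect [array([497.9, 193.3]), array([73.3, 36.9]), np.float64(40.2)]
[[0.50209482 0.21407921 0.034     ]
 [0.46920333 0.17608501 0.034     ]]
[[223. 172.]
 [413. 173.]
 [210. 181.]
 [318. 181.]
 [425. 181.]]
```

```bash
python3 -c "
from h import *
c=ctrl.camera('wrist')
save(c,'q_z',(160,110,460,225),2.6)
print(ray(c,[(176,180),(239,178),(207,146),(207,209)],.08).round(4))
"
```

```text
[[0.5067 0.1465 0.08  ]
 [0.5072 0.2082 0.08  ]
 [0.4751 0.1809 0.08  ]
 [0.5373 0.173  0.08  ]]
```

View pics/q_z.png

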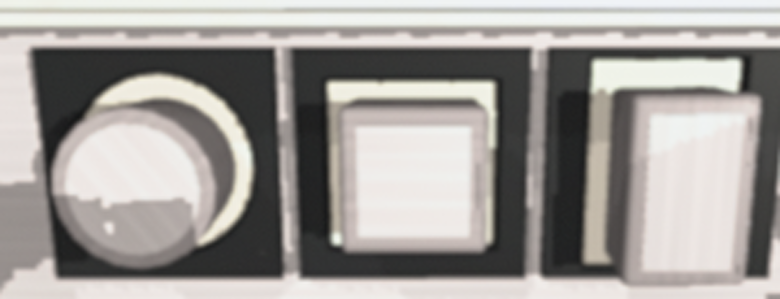

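Emit:
{"method": "drive_tool", "body": {"deltas": [{"slide":[0,0,-0.9],"delta_rot":[0,0,0.0555],"hand":0.4},{"slide":[0,0,-0.9],"delta_rot":[0,0,0.0555],"hand":0.4},{"slide":[0,0,0],"delta_rot":[0,0,0.0555],"hand":0.4},{"slide":[0,0,0],"delta_rot":[0,0,0.0555],"hand":0.4},{"slide":[0,0,0],"delta_rot":[0,0,0.0555],"hand":0.4}]}}

```text
time_s: 33.4
eef_pos: [0.514, 0.2892, 0.3645]
eef_rot: [-0.001, 0.443, 0.896, -0.001]
wrist_force: [0.4, -0.4, 0.1]
opening: 0.401
```

Emit:
{"method": "drive_tool", "body": {"deltas": [{"slide":[0,0,0],"delta_rot":[0,0,0.0555],"hand":0.4},{"slide":[0,0,0],"delta_rot":[0,0,0.0555],"hand":0.4},{"slide":[0,0,0],"delta_rot":[0,0,0.0555],"hand":0.4},{"slide":[0,0,0],"delta_rot":[0,0,0.056],"hand":0.4},{"slide":[0,0,0],"delta_rot":[0,0,0],"hand":0.4}]}}

```text
time_s: 34.02
eef_pos: [0.514, 0.2894, 0.3645]
eef_rot: [-0.0, 0.721, 0.693, -0.001]
wrist_force: [0.1, -0.4, -0.7]
opening: 0.399
```

```bash
python3 -c "
from h import *
plan([.6425,.316,.36],-2.1)
c=ctrl.camera('wrist');save(c,'r_w')
print(proj(c,[[.6425,.316,.298],[.6425-.003,.241,.298],[.6425+.003,.391,.298]]))
"
```

```text
t 34.02 pos [0.514  0.2894 0.3645] az -2.2 tilt 0.10 op 0.399 F [ 0.1 -0.4 -0.7] q [ 0.31  0.14  1.39 -0.    1.61  0.35]
 turn wz total -0.0008 ; slide total [0.625 2.548 0.091] tilt vec tool [7.0e-04 1.5e-03 1.0e+00]
[[535.43255613 166.94030407]
 [516.72991398 280.05358359]
 [558.0692268   30.03408322]]
```

View pics/r_w.png

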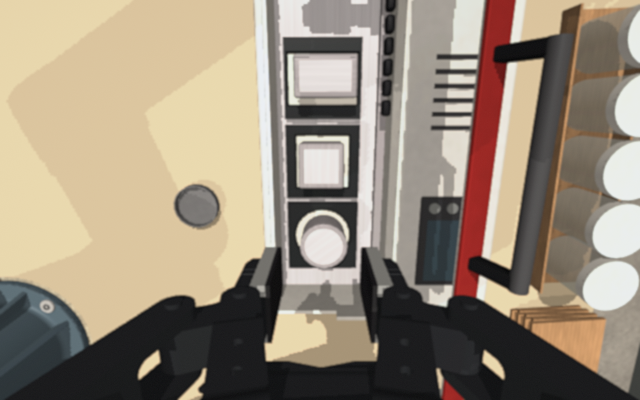

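Emit:
{"method": "drive_tool", "body": {"deltas": [{"slide":[0.1,0.4,0],"delta_rot":[0,0,0],"hand":0.42},{"slide":[0.15,0.7,0],"delta_rot":[0,0,0],"hand":0.42},{"slide":[0.2,0.8,0],"delta_rot":[0,0,0],"hand":0.42},{"slide":[0.17,0.65,0],"delta_rot":[0,0,0],"hand":0.42},{"slide":[0,0,0],"delta_rot":[0,0,0],"hand":0.42}]}}

```text
time_s: 34.7
eef_pos: [0.644, 0.3157, 0.3628]
eef_rot: [-0.001, 0.72, 0.694, -0.001]
wrist_force: [0.0, 0.4, 0.4]
opening: 0.422
```

```bash
python3 -c "
from h import *
plan([.6425,.316,.28],-2.1)
c=ctrl.camera('wrist');save(c,'r_w2')
print(proj(c,[[.6425,.316,.298],[.6425-.003,.241,.298],[.6425+.003,.391,.298]]))
"
```

```text
t 34.70 pos [0.644  0.3157 0.3628] az -2.2 tilt 0.18 op 0.422 F [0.  0.4 0.4] q [ 0.29  0.44  1.02 -0.    1.69  0.33]
 turn wz total -0.0003 ; slide total [ 0.006 -0.031  1.656] tilt vec tool [0.0011 0.0029 1.    ]
[[321.15782541 217.31485104]
 [320.90639875 322.82268432]
 [321.46036463  90.35831343]]
```

View pics/r_w2.png

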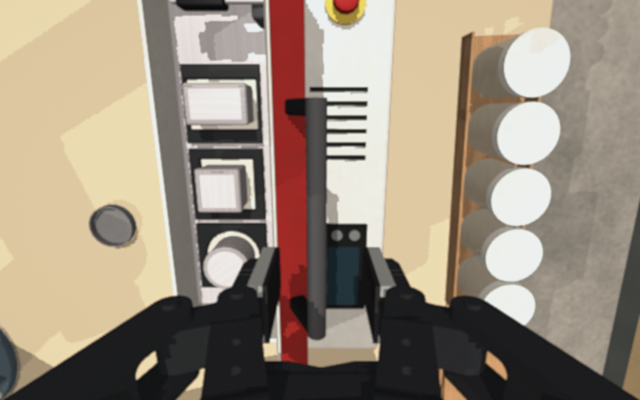

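Emit:
{"method": "drive_tool", "body": {"deltas": [{"slide":[0,-0.05,0.35],"delta_rot":[0,0,0],"hand":0.42},{"slide":[0,0,0.5],"delta_rot":[0,0,0],"hand":0.42},{"slide":[0,0,0.5],"delta_rot":[0,0,0],"hand":0.42},{"slide":[0,0,0.28],"delta_rot":[0,0,0],"hand":0.42},{"slide":[0,0,0],"delta_rot":[0,0,0],"hand":0.42}]}}

```text
time_s: 35.38
eef_pos: [0.6389, 0.3164, 0.2826]
eef_rot: [-0.001, 0.721, 0.693, -0.001]
wrist_force: [-0.3, 0.5, 0.6]
opening: 0.42
```

Emit:
{"method": "drive_tool", "body": {"deltas": [{"slide":[0,0,0],"delta_rot":[0,0,0],"hand":0},{"slide":[0,0,0],"delta_rot":[0,0,0],"hand":0},{"slide":[0,0,0],"delta_rot":[0,0,0],"hand":0},{"slide":[0,0,0],"delta_rot":[0,0,0],"hand":0},{"slide":[0,0,0],"delta_rot":[0,0,0],"hand":0}]}}

```text
time_s: 36.0
eef_pos: [0.6408, 0.3168, 0.2858]
eef_rot: [0.001, 0.721, 0.693, 0.001]
wrist_force: [-0.3, 0.4, 6.2]
opening: 0.117
```

```bash
python3 -c "
from h import *
plan([.6415,.316,.2794],-2.1)
c=ctrl.camera('wrist');save(c,'r_w3')
"
```

```text
t 36.00 pos [0.6408 0.3168 0.2858] az -2.2 tilt 0.16 op 0.117 F [-0.3  0.4  6.2] q [0.29 0.46 1.15 0.   1.54 0.33]
 turn wz total -0.0008 ; slide total [-0.015  0.015  0.128] tilt vec tool [-9.0e-04 -2.6e-03  1.0e+00]
```

View pics/r_w3.png

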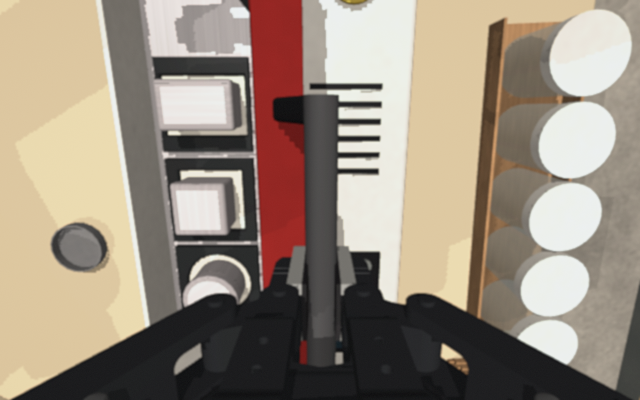

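Emit:
{"method": "drive_tool", "body": {"deltas": [{"slide":[0,-0.36,-0.08],"delta_rot":[0,0,0],"hand":0},{"slide":[0,-0.36,-0.04],"delta_rot":[0,0,0],"hand":0},{"slide":[0,-0.36,0],"delta_rot":[0,0,0],"hand":0},{"slide":[0,-0.36,0.03],"delta_rot":[0,0,0],"hand":0},{"slide":[0,-0.36,0.07],"delta_rot":[0,0,0],"hand":0}]}}

```text
time_s: 36.67
eef_pos: [0.5524, 0.3202, 0.2885]
eef_rot: [0.002, 0.721, 0.693, 0.004]
wrist_force: [4.1, 0.2, 8.2]
opening: 0.115
```

```bash
python3 -c "
from h import *
plan([.5487,.316,.2910],-2.1)
"
```

```text
t 36.67 pos [0.5524 0.3202 0.2885] az -2.3 tilt 0.51 op 0.115 F [4.1 0.2 8.2] q [ 0.34  0.28  1.38 -0.    1.48  0.38]
 turn wz total -0.0010 ; slide total [-0.088 -0.072 -0.05 ] tilt vec tool [-0.0022 -0.0086  1.    ]
```

Emit:
{"method": "drive_tool", "body": {"deltas": [{"slide":[0,-0.35,0.12],"delta_rot":[0,0,0],"hand":0},{"slide":[0,-0.34,0.15],"delta_rot":[0,0,0],"hand":0},{"slide":[0,-0.33,0.17],"delta_rot":[0,0,0],"hand":0},{"slide":[0,-0.3,0.2],"delta_rot":[0,0,0],"hand":0},{"slide":[0,-0.28,0.23],"delta_rot":[0,0,0],"hand":0}]}}

```text
time_s: 37.3
eef_pos: [0.471, 0.3235, 0.2437]
eef_rot: [0.001, 0.721, 0.693, 0.002]
wrist_force: [-0.2, -0.0, 6.4]
opening: 0.118
```

```bash
python3 -c "
from h import *
plan([.4693,.316,.2457],-2.1)
"
```

```text
t 37.30 pos [0.471  0.3235 0.2437] az -2.2 tilt 0.25 op 0.118 F [-0.2 -0.   6.4] q [ 0.39  0.16  1.61 -0.    1.37  0.43]
 turn wz total -0.0008 ; slide total [-0.15  -0.028 -0.041] tilt vec tool [-0.0012 -0.0041  1.    ]
```

Emit:
{"method": "drive_tool", "body": {"deltas": [{"slide":[0,-0.26,0.26],"delta_rot":[0,0,0],"hand":0},{"slide":[0,-0.23,0.28],"delta_rot":[0,0,0],"hand":0},{"slide":[0,-0.2,0.3],"delta_rot":[0,0,0],"hand":0},{"slide":[0,-0.17,0.32],"delta_rot":[0,0,0],"hand":0},{"slide":[0,-0.14,0.34],"delta_rot":[0,0,0],"hand":0}]}}

```text
time_s: 37.92
eef_pos: [0.4206, 0.3254, 0.1662]
eef_rot: [0.0, 0.721, 0.693, 0.001]
wrist_force: [4.3, 0.8, 0.8]
opening: 0.117
```

```bash
python3 -c "
from h import *
plan([.4198,.325,.1708],-2.1)
"
```

```text
t 37.92 pos [0.4206 0.3254 0.1662] az -2.2 tilt 0.11 op 0.117 F [4.3 0.8 0.8] q [ 0.44  0.15  1.78 -0.    1.21  0.47]
 turn wz total -0.0008 ; slide total [-0.009 -0.016 -0.091] tilt vec tool [-7.0e-04 -1.8e-03  1.0e+00]
```

Emit:
{"method": "drive_tool", "body": {"deltas": [{"slide":[0,-0.1,0.35],"delta_rot":[0,0,0],"hand":0},{"slide":[0,-0.06,0.36],"delta_rot":[0,0,0],"hand":0},{"slide":[0,-0.03,0.36],"delta_rot":[0,0,0],"hand":0},{"slide":[0,0.01,0.25],"delta_rot":[0,0,0],"hand":0},{"slide":[0,0.02,0.12],"delta_rot":[0,0,0],"hand":0}]}}

```text
time_s: 38.55
eef_pos: [0.4103, 0.3257, 0.0927]
eef_rot: [-0.002, 0.721, 0.693, -0.002]
wrist_force: [-6.7, 4.4, 2.2]
opening: 0.116
```

```bash
python3 -c "
from h import *
plan([.4123,.325,.0813],-2.1)
"
```

```text
t 38.55 pos [0.4103 0.3257 0.0927] az -2.3 tilt 0.26 op 0.116 F [-6.7  4.4  2.2] q [0.44 0.24 1.84 0.   1.06 0.48]
 turn wz total -0.0009 ; slide total [-0.013  0.04   0.228] tilt vec tool [2.0e-04 4.5e-03 1.0e+00]
```

Emit:
{"method": "drive_tool", "body": {"deltas": [{"slide":[0,0.02,0.1],"delta_rot":[0,0,0],"hand":0},{"slide":[0,0.01,0.08],"delta_rot":[0,0,0],"hand":0},{"slide":[0,0.01,0.05],"delta_rot":[0,0,0],"hand":0},{"slide":[0,0,0.04],"delta_rot":[0,0,0],"hand":0},{"slide":[0,0,0],"delta_rot":[0,0,0],"hand":0}]}}

```text
time_s: 39.17
eef_pos: [0.4116, 0.3256, 0.0794]
eef_rot: [-0.002, 0.721, 0.693, -0.002]
wrist_force: [-7.2, 4.9, -0.1]
opening: 0.119
```

```bash
python3 -c "
from h import *
plan([.4123,.325,.0813],-2.1)
"
```

```text
t 39.17 pos [0.4116 0.3256 0.0794] az -2.2 tilt 0.31 op 0.119 F [-7.2  4.9 -0.1] q [0.44 0.27 1.84 0.   1.04 0.48]
 turn wz total -0.0008 ; slide total [-0.012  0.014 -0.038] tilt vec tool [5.0e-04 5.3e-03 1.0e+00]
```

Emit:
{"method": "drive_tool", "body": {"deltas": [{"slide":[0,0,0.05],"delta_rot":[0,0,0],"hand":0},{"slide":[0,0,0.05],"delta_rot":[0,0,0],"hand":0},{"slide":[0,0,0.04],"delta_rot":[0,0,0],"hand":0},{"slide":[0,0,0],"delta_rot":[0,0,0],"hand":0},{"slide":[0,0,0],"delta_rot":[0,0,0],"hand":0}]}}

```text
time_s: 39.8
eef_pos: [0.4125, 0.3257, 0.0725]
eef_rot: [-0.001, 0.721, 0.693, -0.001]
wrist_force: [-3.4, 5.5, -2.6]
opening: 0.114
```

```bash
python3 -c "
from h import *
plan([.4123,.325,.0813],-2.1)
c=ctrl.camera('wrist');save(c,'s_w'); save(ctrl.camera('scene'),'s_s',(290,130,590,380),2.4)
"
```

```text
t 39.80 pos [0.4125 0.3257 0.0725] az -2.3 tilt 0.22 op 0.114 F [-3.4  5.5 -2.6] q [0.44 0.28 1.85 0.   1.02 0.48]
 turn wz total -0.0009 ; slide total [-0.013 -0.003 -0.176] tilt vec tool [2.0e-04 3.9e-03 1.0e+00]
```

View pics/s_w.png

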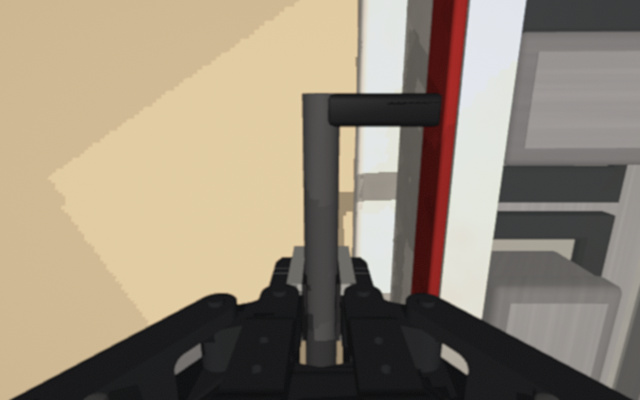

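View pics/s_s.png

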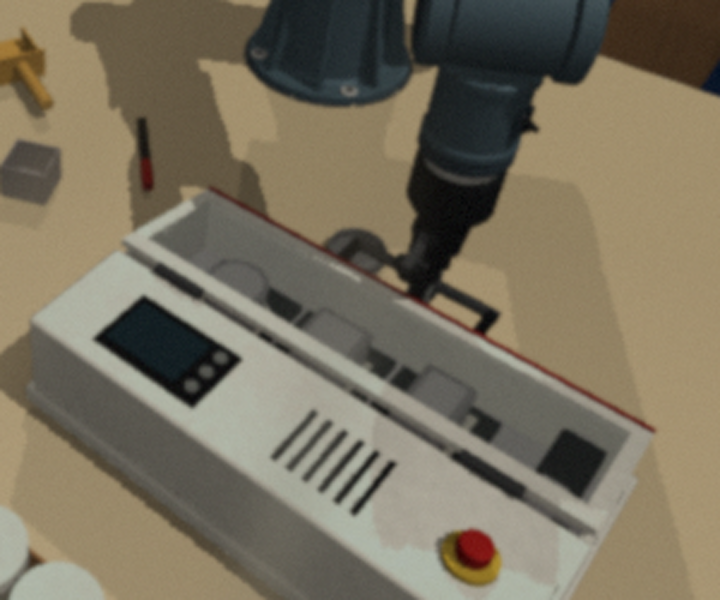

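```bash
python3 -c "
from h import *
s=ctrl.camera('scene'); w=ctrl.camera('wrist')
for z in (.085,.09,.095,.1,.105,.11,.12): print(z,proj(s,[[.4105,.397,z],[.4145,.397,z]]).round(1).tolist(), proj(w,[[.4145,.397,z]]).round(1).tolist())
# red edge right & left ends
save(s,'s_z',(460,240,570,320),7)
save(w,'s_wz',(280,60,480,200),4)
t=cv2.imread('pics/a_scene.png')[240:320,460:570]; cv2.imwrite('pics/a_z.png',cv2.resize(t,None,fx=7,fy=7,interpolation=cv2.INTER_CUBIC))
"
```

```text
0.085 [[495.4, 264.2], [494.7, 265.2]] [[322.6, 92.4]]
0.09 [[496.0, 262.7], [495.2, 263.7]] [[322.6, 91.8]]
0.095 [[496.6, 261.2], [495.8, 262.2]] [[322.6, 91.2]]
0.1 [[497.2, 259.6], [496.4, 260.7]] [[322.6, 90.5]]
0.105 [[497.7, 258.1], [497.0, 259.1]] [[322.6, 89.7]]
0.11 [[498.3, 256.6], [497.6, 257.6]] [[322.6, 88.9]]
0.12 [[499.5, 253.4], [498.8, 254.5]] [[322.6, 87.0]]
```

View pics/s_z.png

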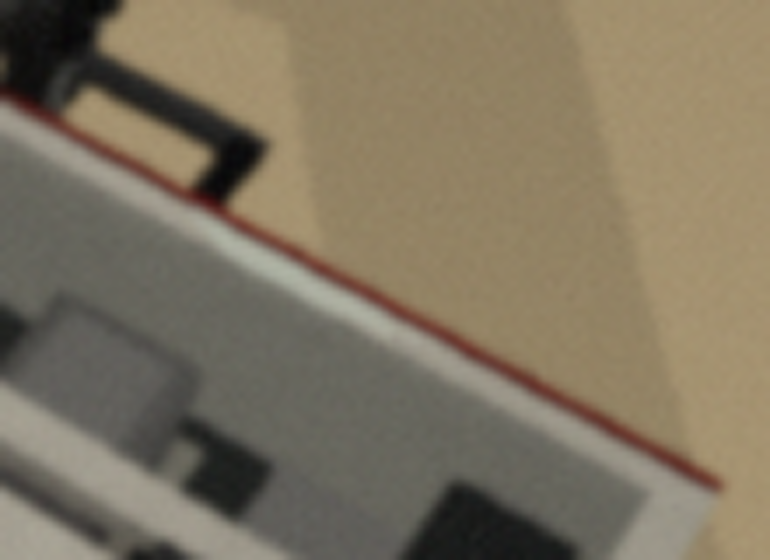

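View pics/a_z.png

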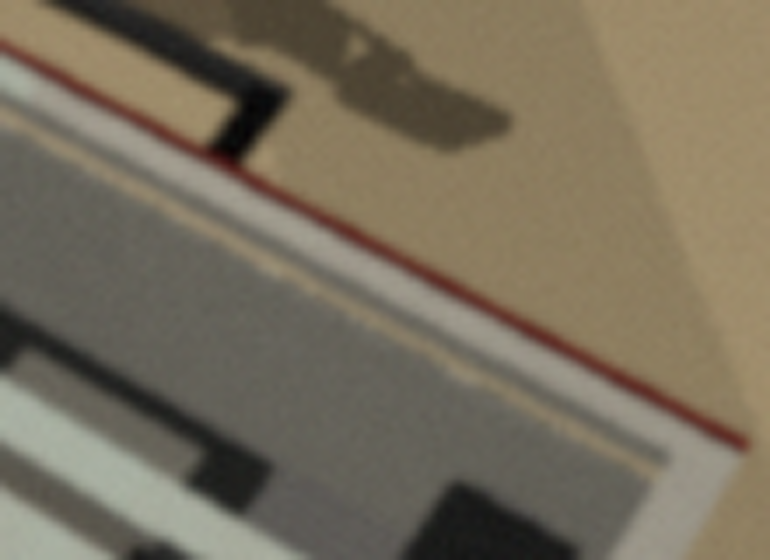

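Emit:
{"method": "drive_tool", "body": {"deltas": [{"slide":[0,0,0.05],"delta_rot":[0,0,0],"hand":0},{"slide":[0,0,0],"delta_rot":[0,0,0],"hand":0},{"slide":[0,0,0],"delta_rot":[0,0,0],"hand":0},{"slide":[0,0,0],"delta_rot":[0,0,0],"hand":0},{"slide":[0,0,0],"delta_rot":[0,0,0],"hand":0}]}}

```text
time_s: 40.62
eef_pos: [0.4126, 0.3257, 0.0721]
eef_rot: [-0.001, 0.721, 0.693, -0.001]
wrist_force: [-11.1, -0.5, 16.5]
opening: 0.113
```

```bash
python3 -c "
from h import *
plan([.4123,.325,.0813],-2.1)
save(ctrl.camera('scene'),'t_z',(460,240,570,320),7)
"
```

```text
t 40.62 pos [0.4126 0.3257 0.0721] az -2.2 tilt 0.22 op 0.113 F [-11.1  -0.5  16.5] q [0.44 0.28 1.85 0.   1.02 0.48]
 turn wz total -0.0008 ; slide total [-0.014 -0.005 -0.184] tilt vec tool [5.0e-04 3.7e-03 1.0e+00]
```

View pics/t_z.png

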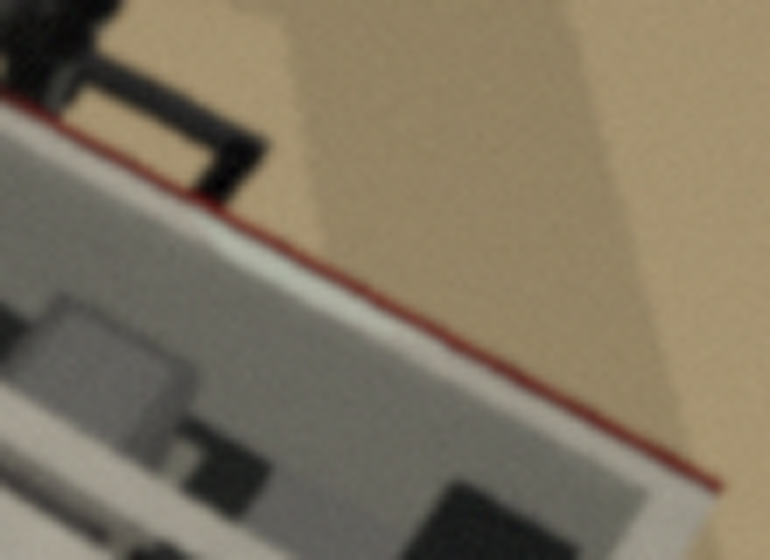

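Emit:
{"method": "drive_tool", "body": {"deltas": [{"slide":[0,0,0.02],"delta_rot":[0,0,0],"hand":0},{"slide":[0,0,0],"delta_rot":[0,0,0],"hand":0.36},{"slide":[0,0,0],"delta_rot":[0,0,0],"hand":0.36},{"slide":[0,0,0],"delta_rot":[0,0,0],"hand":0.36},{"slide":[0,0,0],"delta_rot":[0,0,0],"hand":0.36}]}}

```text
time_s: 41.3
eef_pos: [0.4142, 0.3252, 0.0701]
eef_rot: [-0.0, 0.721, 0.693, -0.0]
wrist_force: [-0.3, 0.7, 0.2]
opening: 0.364
```

```bash
python3 -c "
from h import *
plan([.4123,.325,.0813],-2.1)
c=ctrl.camera('wrist');save(c,'u_w')
"
```

```text
t 41.30 pos [0.4142 0.3252 0.0701] az -2.3 tilt 0.04 op 0.364 F [-0.3  0.7  0.2] q [ 0.44  0.28  1.85 -0.    1.01  0.48]
 turn wz total -0.0009 ; slide total [-0.006 -0.038 -0.225] tilt vec tool [4.e-04 6.e-04 1.e+00]
```

View pics/u_w.png

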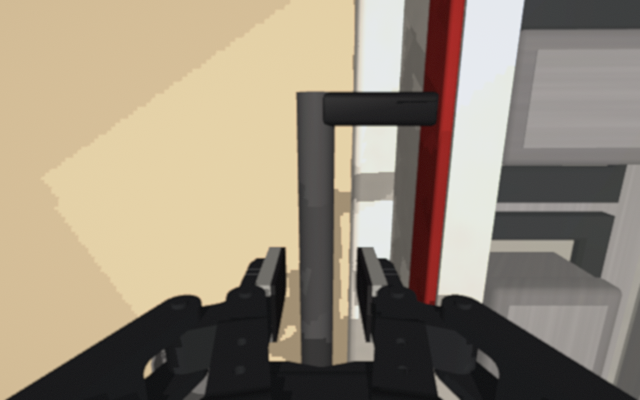

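Released, bar free between fingers (bar 300–330, pads at 282/360). Retreat upward.

Emit:
{"method": "drive_tool", "body": {"deltas": [{"slide":[0,-0.04,-0.2],"delta_rot":[0,0,0],"hand":0.36},{"slide":[0,0,-0.5],"delta_rot":[0,0,0],"hand":0.36},{"slide":[0,0,-0.8],"delta_rot":[0,0,0],"hand":0.36},{"slide":[0,0,-0.8],"delta_rot":[0,0,0],"hand":0.36},{"slide":[0,-0.3,-0.8],"delta_rot":[0,0,0],"hand":0.36}]}}

```text
time_s: 41.98
eef_pos: [0.3977, 0.326, 0.2277]
eef_rot: [0.0, 0.721, 0.693, 0.001]
wrist_force: [0.5, 0.4, 0.4]
opening: 0.359
```

Emit:
{"method": "drive_tool", "body": {"deltas": [{"slide":[0,-0.6,-0.4],"delta_rot":[0,0,0],"hand":0.36},{"slide":[0.3,-0.6,0],"delta_rot":[0,0,0],"hand":0.36},{"slide":[0.6,-0.5,0],"delta_rot":[0,0,0],"hand":0.36},{"slide":[0.6,0,0],"delta_rot":[0,0,0],"hand":0.36},{"slide":[0,0,0],"delta_rot":[0,0,0],"hand":0.36}]}}

```text
time_s: 42.6
eef_pos: [0.3149, 0.4057, 0.2462]
eef_rot: [-0.0, 0.72, 0.694, 0.001]
wrist_force: [-1.0, -0.7, -0.5]
opening: 0.362
```

```bash
python3 -c "
from h import *
plan([.4123,.325,.0813],-2.1)
c=ctrl.camera('top');save(c,'v_t'); save(c,'v_tz',(125,125,295,275),4); s=ctrl.camera('scene');save(s,'v_s',(290,130,590,380),2.4);save(s,'v_z',(460,240,570,320),7)
save(ctrl.camera('wrist'),'v_w')
"
```

```text
t 42.60 pos [0.3149 0.4057 0.2462] az -2.1 tilt 0.06 op 0.362 F [-1.  -0.7 -0.5] q [0.68 0.03 1.74 0.   1.37 0.72]
 turn wz total -0.0001 ; slide total [-1.541  2.006  3.298] tilt vec tool [-8.e-04 -8.e-04  1.e+00]
```

View pics/v_t.png

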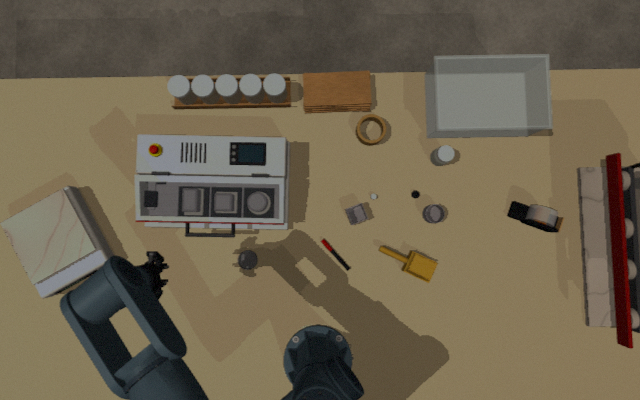

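View pics/v_z.png

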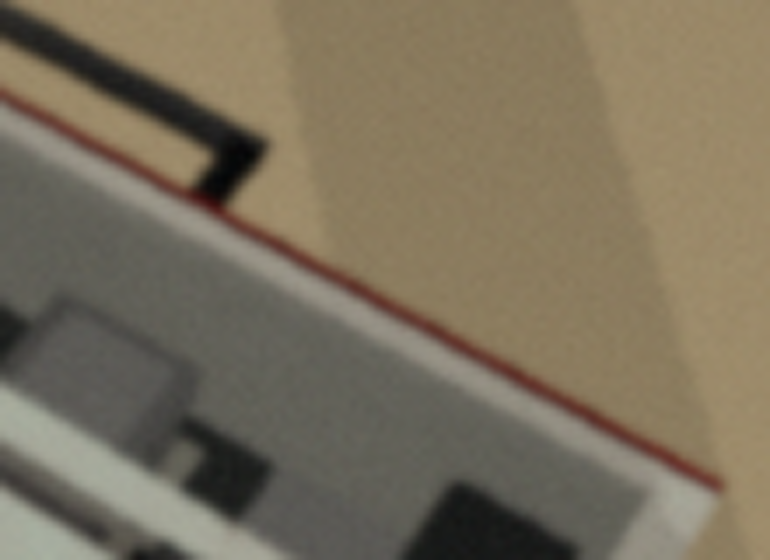

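View pics/v_w.png

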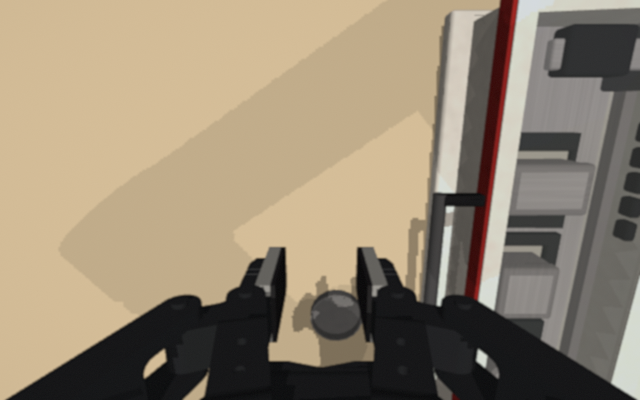

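View pics/v_s.png

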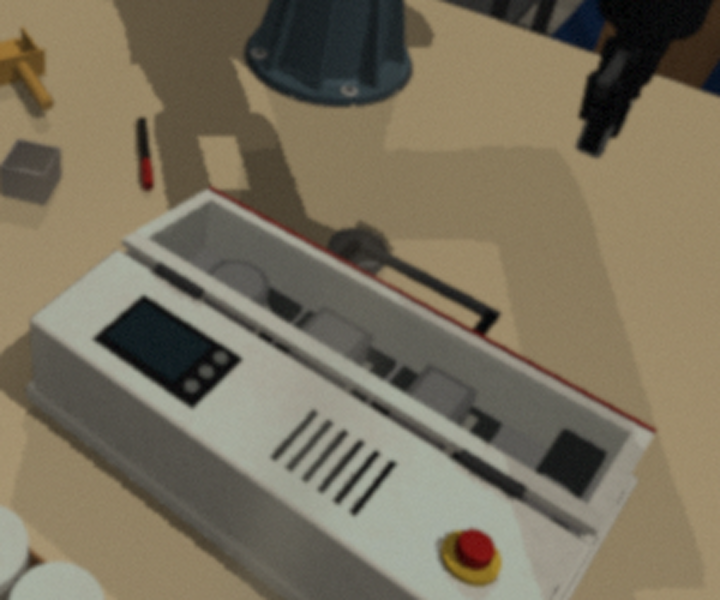

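```bash
python3 -c "
from h import *
s=ctrl.camera('scene');c=ctrl.camera('top')
P=lambda k:np.array(k['mtx'])@np.c_[k['R'],k['t']]
def tri(a,b):
    X=cv2.triangulatePoints(P(s),P(c),np.array(a,float).reshape(2,1),np.array(b,float).reshape(2,1));return (X[:3]/X[3]).ravel().round(4)
save(c,'w_tz',(175,215,245,245),10)
# left end: scene zoom s_z (250,143)/7
print(proj(s,[[.4125,.3985,z] for z in(.094,.1,.106)]).round(1).tolist(),460+262/7-.4,240+147/7-.4, proj(c,[[.4125,.3985,z] for z in(.094,.1,.106)]).round(1).tolist())
"
```

```text
[[496.7, 262.3], [497.4, 260.5], [498.1, 258.6]] 497.02857142857147 260.6 [[184.7, 235.5], [184.1, 235.6], [183.5, 235.6]]
```

View pics/w_tz.png

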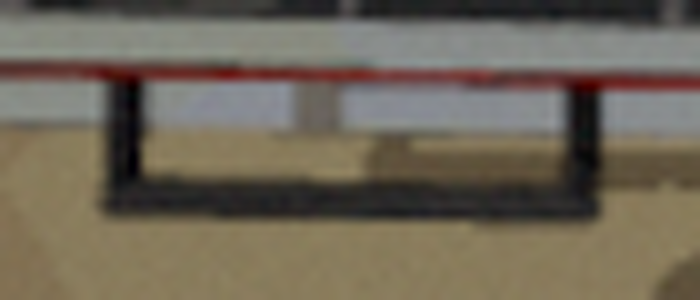

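```bash
python3 -c "
from h import *
print(ctrl.hand_in()); print(ctrl.get_obs()['time_s'])"
```

```text
the job is handed in; nothing more can be done
None
the job is handed in; nothing more can be done
```

I raised the guard to about 2 rad and placed the square, oblong and round closed tins in their own seats. I then lowered the guard onto its stop and handed the job in at about 43 s of the 138 s allowed. The hand-in reports no verdict.

- **Tins:** Before I lowered the guard, wrist-camera measurements put each tin within about 3 mm of its seat centre. The oblong and round tins reached the recess floor with a clear rise in contact force. The square tin showed no such rise when I set it down; its lid size in the image matched a seated tin. After the guard was closed I only saw the tins through it, and they looked in place.
- **Guard:** It stopped moving at about 16 N, and the bar stayed in the same place after I let go. Scene-camera projection puts the bar at about 100 mm, which is the closed height. The top camera was about 1 px off but consistent.
- **Disagreements:** At the stop, the tool was 9 mm lower than my grip geometry predicted, probably because the bar had shifted in the grip. I relied on the contact and the camera instead. The top and wrist cameras also differed by about 3 mm in x, so I aimed between them, leaning towards the wrist camera.
- **Open tins:** In the last top picture both stand where they were at the start, and the gripper was clear of everything.

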